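# Stack the cutting dies away on their boards

### The job

Put the five steel cutting dies away on the two plywood storage boards: on the round board stack the round dies, the largest at the bottom, then the medium one, then the smallest on top; on the square board stack the square dies, the larger one below and the smaller one on top of it, their sides lined up with the board's edges. Each die stands open side down, flat and centred on what is beneath it, over its boss. Leave the roll of tape and the brass weight standing where they are.

Things in the scene. Friction and masses are not known exactly. Their poses are not given: they have to be found in the camera images.
- round_large: The largest round die: 100 mm outer diameter. Steel, like an upturned pan: 4 mm wall, open below, 4 mm flat top plate 40 mm above the lower edge. Mid-plate stands a solid round steel boss, 26 mm in diameter, 28 mm high (40 to 68 mm above the lower edge): the grip. The hollow, 36 mm deep, goes over the boss of a die beneath. Origin: centre of the lower edge; z up; about 600 g.
- round_medium: The medium round die: 80 mm outer diameter. Steel, like an upturned pan: 4 mm wall, open below, 4 mm flat top plate 40 mm above the lower edge. Mid-plate stands a solid round steel boss, 26 mm in diameter, 28 mm high (40 to 68 mm above the lower edge): the grip. The hollow, 36 mm deep, goes over the boss of a die beneath. Origin: centre of the lower edge; z up; about 440 g.
- round_small: The smallest round die: 62 mm outer diameter. Steel, like an upturned pan: 4 mm wall, open below, 4 mm flat top plate 40 mm above the lower edge. Mid-plate stands a solid round steel boss, 26 mm in diameter, 28 mm high (40 to 68 mm above the lower edge): the grip. The hollow, 36 mm deep, goes over the boss of a die beneath. Origin: centre of the lower edge; z up; about 300 g.
- square_large: The larger square die: 92 x 92 mm outside. Steel, like an upturned pan: 4 mm wall, open below, 4 mm flat top plate 40 mm above the lower edge. Mid-plate stands a solid square steel boss, 26 x 26 mm, its sides parallel to the die's, 28 mm high (40 to 68 mm above the lower edge): the grip. The hollow, 36 mm deep, goes over the boss of a die beneath. Origin: centre of the lower edge; z up, x and y parallel to its sides; about 650 g.
- square_small: The smaller square die: 68 x 68 mm outside. Steel, like an upturned pan: 4 mm wall, open below, 4 mm flat top plate 40 mm above the lower edge. Mid-plate stands a solid square steel boss, 26 x 26 mm, its sides parallel to the die's, 28 mm high (40 to 68 mm above the lower edge): the grip. The hollow, 36 mm deep, goes over the boss of a die beneath. Origin: centre of the lower edge; z up, x and y parallel to its sides; about 420 g.
- round_board: Round plywood storage board, 120 mm in diameter, 12 mm thick, fixed flat on the table. Origin: centre of its underside, on the table (its top is 12 mm higher).
- square_board: Square plywood storage board, 116 x 116 mm, 12 mm thick, fixed flat on the table. Origin: centre of its underside, on the table (its top is 12 mm higher); x and y parallel to its edges.
- tape_roll: Bystander: cardboard-brown ring of tape lying flat, 90 mm outer and 72 mm inner diameter, 25 mm high. Origin: centre of its underside.
- weight: Bystander: brass weight with a small knob, 54 mm in diameter, 60 mm high. Origin: centre of its underside.
Not all that is in view belongs to the job. What is shaped like the round_large but turquoise is not meant. Leave any red look-alike of the round_medium alone.

How it is judged:
By the outcome, as a careful person would: the job done as asked, in the order asked, and still so for the second after the job is handed in, with the robot touching nothing.
It also fails if it takes over 136 s, if anything falls off the work surface, if the arm or the gripper's body presses on something with over 40 N, if the wrist force passes 120 N, or if a joint passes its speed limit or range.

### The arm

A 6-joint arm with a two-finger parallel gripper is mounted at the origin on the work surface. World frame = base frame: x ahead of the robot, y to its left, z up, the work surface at z = 0. Lengths are in m, angles in rad, forces in N, time in s.
With the tool pointing down it reaches from about 0.25 to 0.725 m from the base axis. Payload 4 kg.
Tool frame: the origin (TCP) lies on the centre line of the jaws, within the pads' length; the fingertips stand 11 mm ahead of it and the grasp point (between the pads) lies 8 mm behind it; z points along the fingers, x is the direction in which the jaws open and shut, and the axes are right-handed (so a half turn about z gives the same grasp; the last joint's range is limited). The gripper opens to 85 mm and grips with 20 to 120 N. Pads are 22 mm wide; open, the fingers measure 114 mm over their backs; the gripper's body (76 mm by 85 mm) begins 54 mm behind the grasp point. The pads swing forward as they close: fully open they stand 13 mm farther back than shut.
Start: joints at [1.124, 0.241, 0.005, 1.335, 0, 1.571], TCP at [0.216, 0.451, 0.204] pointing down, gripper open.
Joint ranges: [-2.72, 2.72], [-1.05, 1.87], [-1.09, 1.28], [-1.99, 2.15], [-1.42, 1.44], [-3.14, 3.14]. Speed limits (rad/s): [2.79, 2.79, 3.14, 3.14, 3.14, 3.14].

### API

Orientations are given as a 3x3 rotation matrix whose columns are the frame's x, y, z axes.
In Python, from rig import state, capture, workorder gives the robot as it stands.
- The arm moves only by the tool drive_tool, never from a script. Its argument "targets" is a list of rows, each a list of 6 numbers: the shift along the world's x, y, z in mm, then the turn, a rotation vector about the world's x, y, z in degrees. A call has 1 to 5 rows; each row shifts and turns the commanded pose from where the row before left it; what a row does not reach is not made up. A row lasts 1/10 s, in which the tool goes at most 50 mm and 8.59 degrees, less where a joint would pass 70% of its speed; a pose out of reach is approached as far as the arm can. A call with a gripper value outside its range is refused whole. "jaw" is the finger opening in mm, from 0 to 85.4, set as the call begins (left out, the last holds). The fingers move at their own pace and stop on an object; "force" is the grip in N (left out, the last holds). Time passes only in rows, so rows that do not move let the fingers close. It gives the time, the measured TCP pose, the force and the opening at its end, in the units of the state.
- state(): the state, without advancing time (a new reading comes with each control period).
- capture(name): name is "scene" or "top" or "wrist"; returns a dict with "frame" (420x560x3 uint8, red, green, blue), "range_z" (420x560 float32, m along the optical axis (not along the pixel's ray), 0 where there is no reading), "camera_matrix" (3x3 intrinsics, pixels), "world_to_cam" (4x4, takes a point from world to camera coordinates); the wrist camera has in their place "tool_from_camera" (4x4, takes a point from camera to tool coordinates, whose origin is the TCP and whose axes are the tool frame's). Camera axes: x right, y up, looking along -z (the intrinsics and any distortion apply to the point x, -y, -z); pixel columns grow to the right and rows downward; lengths in m; the calibration is good to about 2 mm. A picture is of the moment at which its call begins: read the wrist's pose just before it.
- workorder.job_done(): hands the job in, once; it reports no verdict.
The state is a dict: "t": time; "q": joint angles; "qvel": joint speeds; "joint_efforts": joint torques, N m; "tool_pos": TCP position; "orientation": TCP orientation; "force": force on the tool from outside, world axes, zero at the start; "moment": the same for the moment, N m; "finger_gap": finger opening in m.
Only numpy, scipy, OpenCV 4.12 (cv2) and the standard library are available. Lean on these libraries where they do the work, as an engineer would, in place of code of your own. Each camera call takes 0.05 s, during which the arm holds its last target. There are 200 camera calls.

## Working session

There is one attempt and no reset: what is moved stays moved. The work goes in short steps, Python scripts to look and compute and a tool call to move; the robot and the scene stay as the last step left them, time stands still between calls to the robot, and variables do not carry over. Pictures are saved under pics/ and viewed, about 12 in all and at most 16, crops included, and the job is handed in when it is done.

Besides the shell and the picture viewer there is one more tool, called after "Call:" by a JSON object that holds its "method" and its "body", one argument or row to a line. drive_tool: Moves the arm, as the interface text tells. Its arguments: {"type":"object","properties":{"targets":{"type":"array","items":{"type":"array","items":{"type":"number"}}},"jaw":{"type":"number"},"force":{"type":"number"}},"required":["targets"]}

```bash
ls; mkdir -p pics
cat > h.py <<'E'
import numpy as np,cv2
from rig import state,capture,workorder
def snap(n,f):
    s=state(); c=capture(n); cv2.imwrite('pics/'+f+'.png',c['frame'][:,:,::-1]); 
    np.savez('pics/'+f+'.npz',**{k:v for k,v in c.items()},tp=s['tool_pos'],to=s['orientation']); return c
def load(f): return dict(np.load('pics/'+f+'.npz'))
def c2w(c):
    if 'world_to_cam' in c: return np.linalg.inv(c['world_to_cam'])
    T=np.eye(4);T[:3,:3]=np.array(c['to']).reshape(3,3);T[:3,3]=c['tp'];return T@c['tool_from_camera']
def cloud(c):
    K=c['camera_matrix'];Z=c['range_z'];v,u=np.mgrid[:Z.shape[0],:Z.shape[1]]
    P=np.stack([(u-K[0,2])/K[0,0]*Z,-(v-K[1,2])/K[1,1]*Z,-Z,np.ones_like(Z)],-1)
    W=(P@c2w(c).T)[...,:3]; W[Z==0]=np.nan; return W
E
python3 - <<'E'
from h import *
print(state())
for n in['top','scene']:
    c=snap(n,n+'0'); print(n,c.keys(),c['camera_matrix'],c.get('world_to_cam'))
E
```

```text
pics
{'t': 0.0, 'q': array([ 1.12397592e+00,  2.41393831e-01,  3.71661935e-03,  1.33520534e+00,
       -6.45102609e-06,  1.57079509e+00]), 'qvel': array([-1.83739213e-03,  3.59233841e-04, -5.47290058e-04, -1.13232641e-03,
       -3.68436420e-04, -3.97569816e-05]), 'joint_efforts': array([-3.47027026e-04, -3.72317398e+01,  2.52408224e+01,  1.71207252e-02,
       -8.06801495e-05,  3.13012720e-06]), 'tool_pos': array([0.21575181, 0.4502852 , 0.20321968]), 'orientation': array([[ 4.32098233e-01,  9.01826100e-01, -8.95641030e-04],
       [ 9.01824132e-01, -4.32099161e-01, -1.88419918e-03],
       [-2.08622573e-03,  6.44844145e-06, -9.99997824e-01]]), 'force': array([-0.05019126, -0.14452313, -0.06140092]), 'moment': array([ 0.00420178,  0.02795335, -0.03780298]), 'finger_gap': 0.08523030530896256}
top dict_keys(['frame', 'range_z', 'camera_matrix', 'world_to_cam']) [[477.78401356   0.         275.75975722]
 [  0.         477.78401356 205.99537536]
 [  0.           0.           1.        ]] [[ 0.00414518 -0.9999329  -0.01081721  0.03579127]
 [ 0.9842073   0.00216515  0.17700648 -0.47872811]
 [-0.17697118 -0.0113801   0.98415024 -1.11548134]
 [ 0.          0.          0.          1.        ]]
scene dict_keys(['frame', 'range_z', 'camera_matrix', 'world_to_cam']) [[538.35681577   0.         284.10017994]
 [  0.         538.35681577 209.48419775]
 [  0.           0.           1.        ]] [[ 0.37074397  0.92871333 -0.00636101 -0.21599932]
 [-0.78661819  0.31764579  0.5294648   0.32673795]
 [ 0.49374157 -0.1912922   0.84830806 -1.53879229]
 [ 0.          0.          0.          1.        ]]
```

View pics/top0.png

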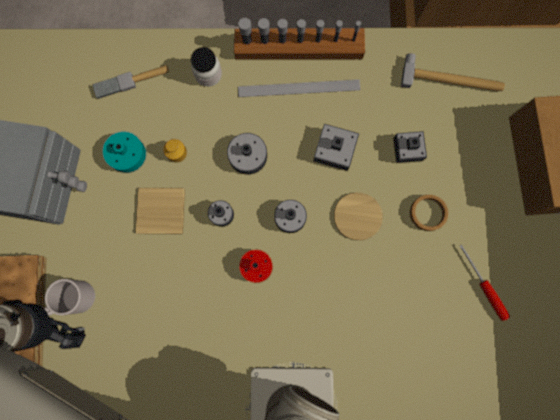

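View pics/scene0.png

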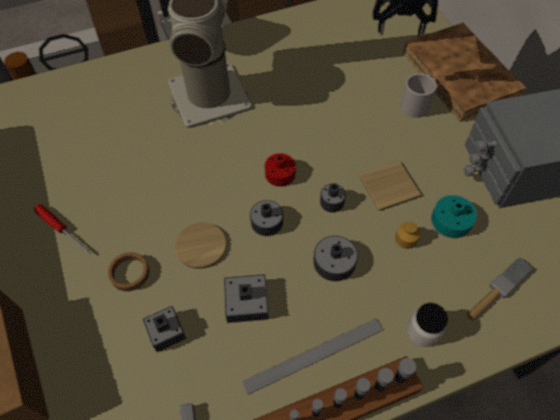

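The top view shows steel round dies at (247,153), (291,216) and (221,213), about 100, 80 and 62 mm. The steel squares are at (337,147) and (410,146). The look-alikes are turquoise at (124,152) and red at (256,266). The boards are round at (359,216) and square at (161,211), and the tape (429,212) and weight (175,150) stand apart.

Run:
```python
from h import *
import itertools
for n,seeds in {'top0':dict(RL=(247,153),RM=(291,216),RS=(221,213),SL=(337,147),SS=(410,146),RB=(359,216),SB=(161,211)),
 'scene0':dict(RL=(335,257),RM=(266,217),RS=(332,198),SL=(245,297),SS=(164,328),RB=(201,245),SB=(389,185))}.items():
    c=load(n);W=cloud(c)
    print(n,'table z',np.nanmedian(W[250:300,300:400,2]) )
    for k,(u,v) in seeds.items():
        u0,v0=max(u-40,0),max(v-40,0);R=W[v0:v+40,u0:u+40]
        z=R[...,2]
        lo,hi=(.007,.018) if k[1]=='B' else (.034,.046)
        m=((z>lo)&(z<hi)).astype(np.uint8)
        nl,L,st,ce=cv2.connectedComponentsWithStats(m); 
        i=1+np.argmax(st[1:,4]); P=R[L==i]; xy=(P[:,:2]*1000).astype(np.float32)
        if k[0]=='R': 
            f=cv2.minEnclosingCircle(xy)
        else: f=cv2.minAreaRect(xy)
        print(k,f,'z',P[:,2].mean(),len(P))
        if k[1]!='B':
            Q=R[(z>.062)&(z<.075)]; print('   boss',len(Q),Q.mean(0) if len(Q) else '', np.ptp(Q,axis=0) if len(Q) else '')
cv2.imwrite('pics/c0.png',cv2.resize(load('top0')['frame'][110:290,140:440,::-1],None,fx=2.6,fy=2.6,interpolation=2))
```

```text
top0 table z -0.0003450475288169219
RL ((617.9603271484375, 110.96278381347656), 50.468788146972656) z 0.040456762193394245 1109
   boss 89 [0.61725282 0.11074331 0.06799427] [0.02450441 0.02218792 0.01092835]
RM ((458.08660888671875, 3.074479103088379), 39.90876007080078) z 0.04030782134959971 722
   boss 93 [0.45800755 0.00320214 0.0676197 ] [0.02443875 0.02372294 0.00933668]
RS ((465.1432189941406, 174.1643829345703), 31.156906127929688) z 0.04022427350635239 388
   boss 94 [0.46453064 0.17383158 0.06759585] [0.02521207 0.02406047 0.01268581]
SL ((635.0525512695312, -111.87283325195312), (91.8563461303711, 94.97474670410156), 73.21153259277344) z 0.040417191663885216 1197
   boss 117 [ 0.63404725 -0.1115087   0.06812504] [0.03001695 0.02926148 0.01131378]
SS ((635.0057373046875, -297.7679748535156), (69.19949340820312, 69.47874450683594), 4.374353885650635) z 0.04053817783548325 583
   boss 124 [ 0.63450978 -0.29674666  0.06804976] [0.02710859 0.02704061 0.0106452 ]
RB ((461.80767822265625, -165.5751190185547), 60.02363586425781) z 0.01191906563407503 1777
SB ((475.2916259765625, 
[... 621 characters left out ...]
29157] [0.0263051  0.02564119 0.01061114]
SL ((633.4309692382812, -110.04874420166016), (92.02598571777344, 95.1943588256836), 73.29444885253906) z 0.040430989647203826 1506
   boss 151 [ 0.63453039 -0.11061528  0.06802108] [0.02989866 0.03015297 0.01188849]
SS ((633.4721069335938, -295.55645751953125), (70.56636810302734, 67.83837890625), 4.995943546295166) z 0.040568790731870266 817
   boss 164 [ 0.63462929 -0.2952881   0.06792901] [0.0281766  0.02664916 0.01217608]
RB ((460.1271057128906, -162.89157104492188), 61.372291564941406) z 0.012048670648966954 1767
SB ((473.2642517089844, 329.36126708984375), (117.80398559570312, 119.56543731689453), 89.35887908935547) z 0.011855711190297408 1745
```

View pics/c0.png

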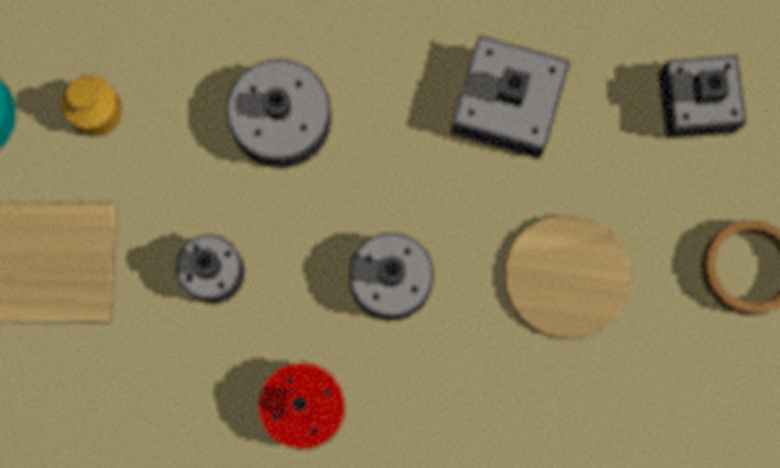

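The crop confirms the three steel rounds (large at 280,110; medium at 390,275; small at 210,268), the two steel squares (510,95 and 705,95), and the red look-alike at 302,405. Fitted sizes and heights match the description, so I'm moving above the large round die.

Call:
{"method": "drive_tool", "body": {
  "targets": [
    [27, -23, 0, 0, 0, -4.3],
    [27, -23, 0, 0, 0, -4.3],
    [27, -23, 0, 0, 0, -4.3],
    [27, -23, 0, 0, 0, -4.3],
    [27, -23, 0, 0, 0, -4.3]
  ],
  "jaw": 60,
  "force": 60
}}

```text
t: 0.6
tool_pos: [0.3517, 0.3347, 0.2037]
orientation: [[0.734, 0.679, -0.001], [0.679, -0.734, -0.001], [-0.001, -0.0, -1.0]]
force: [0.7, 0.7, -0.1]
finger_gap: 0.0598
```

Call:
{"method": "drive_tool", "body": {
  "targets": [
    [27, -23, 0, 0, 0, -4.3],
    [27, -23, 0, 0, 0, -4.3],
    [27, -23, 0, 0, 0, -4.3],
    [27, -23, 0, 0, 0, -4.3],
    [27, -23, 0, 0, 0, -4.3]
  ]
}}

```text
t: 1.1
tool_pos: [0.4867, 0.2197, 0.2036]
orientation: [[0.932, 0.362, -0.001], [0.362, -0.932, -0.0], [-0.001, -0.0, -1.0]]
force: [0.6, 0.6, -0.2]
finger_gap: 0.0601
```

Call:
{"method": "drive_tool", "body": {
  "targets": [
    [27, -22, 0, 0, 0, -4.3],
    [27, -22, 0, 0, 0, -4.3],
    [27, -22, 0, 0, 0, -4.3],
    [27, -22, 0, 0, 0, -4.2],
    [24, -20, 0, 0, 0, -4.2]
  ]
}}

```text
t: 1.6
tool_pos: [0.6188, 0.1116, 0.2033]
orientation: [[1.0, -0.002, -0.001], [-0.002, -1.0, -0.0], [-0.001, 0.0, -1.0]]
force: [0.3, 0.7, -0.4]
finger_gap: 0.0601
```

Call:
{"method": "drive_tool", "body": {
  "targets": [
    [0, 0, 0, 0, 0, 0],
    [0, 0, 0, 0, 0, 0]
  ]
}}

```text
t: 1.8
tool_pos: [0.6178, 0.1123, 0.2029]
orientation: [[1.0, 0.001, -0.002], [0.001, -1.0, -0.0], [-0.002, 0.0, -1.0]]
force: [0.4, 0.1, 0.7]
finger_gap: 0.0598
```

```bash
cat >> h.py <<'E'
def meas(W,zt,round_,roi=None,bz=None,tol=.005):
    "plate at height zt: fit circle/rect in mm"
    z=W[...,2]; m=(abs(z-zt)<tol)
    if roi is not None:
        m&=np.hypot(W[...,0]-roi[0]/1e3,W[...,1]-roi[1]/1e3)<roi[2]/1e3
    nl,L,st,ce=cv2.connectedComponentsWithStats(m.astype(np.uint8),connectivity=8)
    i=1+np.argmax(st[1:,4]); P=W[L==i]; xy=(P[:,:2]*1000).astype(np.float32)
    f=cv2.minEnclosingCircle(xy) if round_ else cv2.minAreaRect(xy)
    return np.round(np.hstack([np.ravel(a) for a in f]),1),round(P[:,2].mean()*1e3,1),len(P)
E
python3 - <<'E'
from h import *
s=state();snap('wrist','w1');W=cloud(load('w1'))
print(np.round(s['tool_pos']*1e3,1),meas(W,.04,1,(617,111,70)),meas(W,.068,1,(617,111,40)))
E
```

```text
[617.8 112.3 202.9] (array([615.5, 112.1,  49.8]), np.float64(40.7), 4981) (array([615.6, 112.1,  12.9]), np.float64(68.3), 437)
```

View pics/w1.png

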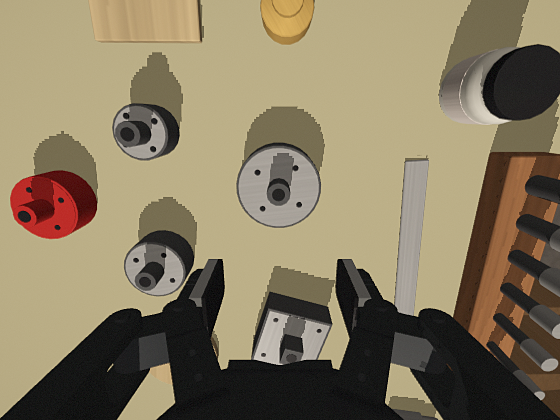

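The wrist view shows the large die at (278,190), between and ahead of the jaws. Its measured centre (615.5, 112.1) agrees with the outside cameras to 2 mm.

Call:
{"method": "drive_tool", "body": {
  "targets": [
    [-1, 0, -40, 0, 0, 0],
    [0, 0, -40, 0, 0, 0],
    [0, 0, -35, 0, 0, 0],
    [0, 0, -20, 0, 0, 0],
    [0, 0, -12, 0, 0, 0]
  ]
}}

```text
t: 2.35
tool_pos: [0.6145, 0.1139, 0.0549]
orientation: [[1.0, 0.004, -0.004], [0.004, -1.0, -0.001], [-0.004, 0.001, -1.0]]
force: [-0.7, 0.2, 0.7]
finger_gap: 0.0597
```

Call:
{"method": "drive_tool", "body": {
  "targets": [
    [0, 0, 0, 0, 0, 0],
    [0, 0, 0, 0, 0, 0]
  ]
}}

```text
t: 2.55
tool_pos: [0.6175, 0.1136, 0.0583]
orientation: [[1.0, 0.003, 0.002], [0.003, -1.0, 0.0], [0.002, -0.0, -1.0]]
force: [-0.0, 0.1, 0.5]
finger_gap: 0.0599
```

Call:
{"method": "drive_tool", "body": {
  "targets": [
    [0, 0, 0, 0, 0, 0],
    [0, 0, 0, 0, 0, 0],
    [0, 0, 0, 0, 0, 0],
    [0, 0, 0, 0, 0, 0],
    [0, 0, 0, 0, 0, 0]
  ],
  "jaw": 15,
  "force": 80
}}

```text
t: 3.05
tool_pos: [0.6172, 0.1128, 0.0573]
orientation: [[1.0, 0.002, 0.0], [0.002, -1.0, 0.0], [0.0, -0.0, -1.0]]
force: [0.3, 0.8, -0.2]
finger_gap: 0.015
```

Call:
{"method": "drive_tool", "body": {
  "targets": [
    [0, 0, 0, 0, 0, 0],
    [0, 0, 0, 0, 0, 0],
    [0, 0, 0, 0, 0, 0]
  ]
}}

```text
t: 3.35
tool_pos: [0.617, 0.1129, 0.057]
orientation: [[1.0, 0.002, -0.0], [0.002, -1.0, -0.0], [-0.0, 0.0, -1.0]]
force: [0.7, 0.2, 1.2]
finger_gap: 0.015
```

The gap closed to 15 mm, so the jaws missed the 26 mm boss. I'll look before moving anything.

Run:
```python
from h import *
snap('wrist','w2');a=load('w2')['frame']
c=snap('scene','s2')['frame'][170:320,250:420]
cv2.imwrite('pics/m2.png',np.hstack([cv2.resize(a,(400,300)),cv2.resize(c,(340,300),interpolation=2)])[:,:,::-1])
W=cloud(load('w2'));
for f in ('w2','s2'): print(meas(cloud(load(f)),.04,1,(617,111,90)))
```

```text
(array([615. , 112.1,  50. ]), np.float64(40.7), 10533)
(array([617.1, 111.5,  50.6]), np.float64(40.4), 975)
```

View pics/m2.png

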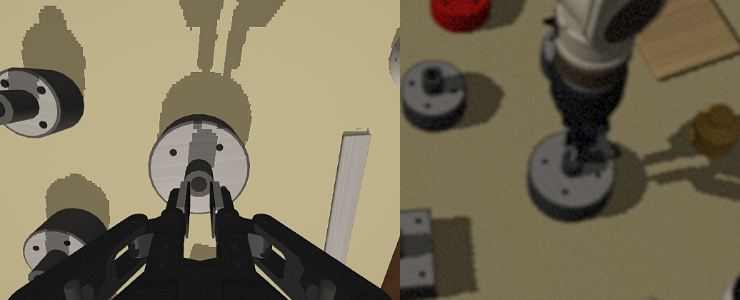

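The large die is unmoved, and the boss (198,182) appears to sit just at the finger tips (185,190 and 213,190). I need an enlarged crop with depth.

Run:
```python
from h import *
c=load('w2');a=c['frame'][200:370,190:370]
cv2.imwrite('pics/m3.png',cv2.resize(a,None,fx=4,fy=3.5,interpolation=2)[:,:,::-1])
W=cloud(c)*1e3; T=c['tp']*1e3
print(T,c['tool_from_camera'].round(3))
for v in (240,250,260,270,280,300,320):
  print(v,[tuple(np.nan_to_num(W[v,u]-T,nan=999).round().astype(int)) for u in range(240,322,8)])
```

```text
[616.99383721 112.89454168  57.01067918] [[ 1.     0.002 -0.    -0.001]
 [ 0.002 -0.95  -0.312 -0.081]
 [-0.001  0.312 -0.95  -0.17 ]
 [ 0.     0.     0.     1.   ]]
240 [(np.int64(-28), np.int64(-1), np.int64(-15)), (np.int64(-23), np.int64(-2), np.int64(-17)), (np.int64(-17), np.int64(-1), np.int64(-16)), (np.int64(-10), np.int64(8), np.int64(6)), (np.int64(-5), np.int64(10), np.int64(11)), (np.int64(0), np.int64(10), np.int64(11)), (np.int64(4), np.int64(10), np.int64(10)), (np.int64(10), np.int64(3), np.int64(-5)), (np.int64(16), np.int64(-1), np.int64(-16)), (np.int64(22), np.int64(-1), np.int64(-16)), (np.int64(27), np.int64(-1), np.int64(-15))]
250 [(np.int64(-28), np.int64(-9), np.int64(-16)), (np.int64(-23), np.int64(-9), np.int64(-17)), (np.int64(-17), np.int64(-9), np.int64(-16)), (np.int64(-10), np.int64(3), np.int64(10)), (np.int64(-5), np.int64(4), np.int64(10)), (np.int64(0), np.int64(4), np.int64(12)), (np.int64(4), np.int64(4), np.int64(11)), (np.int64(9), np.int64(4), np.int64(11)), (np.int64(16), np.int64(-9), np.int64(-16)), (np.int64(22), np.int64(-9), np.int64(-
[... 1815 characters left out ...]
.int64(-79), np.int64(-57)), (np.int64(7), np.int64(2), np.int64(58)), (np.int64(9), np.int64(12), np.int64(72)), (np.int64(12), np.int64(12), np.int64(73)), (np.int64(15), np.int64(14), np.int64(75))]
320 [(np.int64(-15), np.int64(13), np.int64(85)), (np.int64(-12), np.int64(12), np.int64(84)), (np.int64(-10), np.int64(3), np.int64(73)), (np.int64(-15), np.int64(-101), np.int64(-57)), (np.int64(-8), np.int64(-101), np.int64(-57)), (np.int64(0), np.int64(-100), np.int64(-56)), (np.int64(7), np.int64(-101), np.int64(-57)), (np.int64(7), np.int64(-8), np.int64(59)), (np.int64(8), np.int64(8), np.int64(79)), (np.int64(11), np.int64(12), np.int64(85)), (np.int64(13), np.int64(12), np.int64(85))]
```

View pics/m3.png

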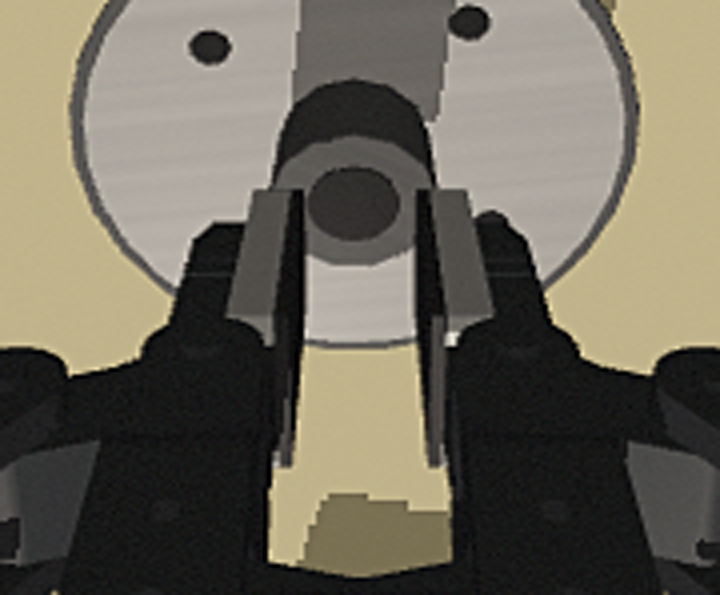

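Wrist depth puts the pad tips about 36 mm above the TCP, not 11 mm below it, so they are hovering over the boss. I'll check that against the scene and top cameras.

Run:
```python
from h import *
c=load('s2');W=cloud(c)*1e3
d=np.hypot(W[...,0]-617,W[...,1]-112.5)
m=(d<45)&(W[...,2]>46)
z=W[m]; h,e=np.histogram(z[:,2],bins=np.arange(46,220,6)); print(list(zip(e.astype(int),h)))
for lo in range(62,130,6):
    q=z[(z[:,2]>=lo)&(z[:,2]<lo+6)]
    if len(q): print(lo,q.min(0).round(),q.max(0).round())
cv2.imwrite('pics/m4.png',cv2.resize(c['frame'][200:290,290:390],(700,630),interpolation=2)[:600,:,::-1])
```

```text
[(np.int64(46), np.int64(19)), (np.int64(52), np.int64(13)), (np.int64(58), np.int64(16)), (np.int64(64), np.int64(35)), (np.int64(70), np.int64(15)), (np.int64(76), np.int64(0)), (np.int64(82), np.int64(5)), (np.int64(88), np.int64(14)), (np.int64(94), np.int64(14)), (np.int64(100), np.int64(13)), (np.int64(106), np.int64(16)), (np.int64(112), np.int64(8)), (np.int64(118), np.int64(8)), (np.int64(124), np.int64(11)), (np.int64(130), np.int64(32)), (np.int64(136), np.int64(38)), (np.int64(142), np.int64(14)), (np.int64(148), np.int64(25)), (np.int64(154), np.int64(21)), (np.int64(160), np.int64(6)), (np.int64(166), np.int64(11)), (np.int64(172), np.int64(12)), (np.int64(178), np.int64(15)), (np.int64(184), np.int64(33)), (np.int64(190), np.int64(28)), (np.int64(196), np.int64(29)), (np.int64(202), np.int64(18)), (np.int64(208), np.int64(14))]
62 [604. 100.  63.] [629. 118.  68.]
68 [606. 100.  68.] [630. 119.  74.]
80 [609. 106.  85.] [610. 113.  86.]
86 [608. 104.  86.] [634. 112.  91.]
92 [608. 104.  92.] [638. 112.  98.]
98 [605. 103.  98.] [638. 112. 104.]
104 [605. 103. 104.] [637. 109. 110.]
110 [604. 103. 111.] [636. 108. 114.]
116 [603. 103. 117.] [634. 108. 122.]
122 [607. 102. 123.] [639. 108. 128.]
128 [588. 101. 128.] [642. 124. 134.]
```

View pics/m4.png

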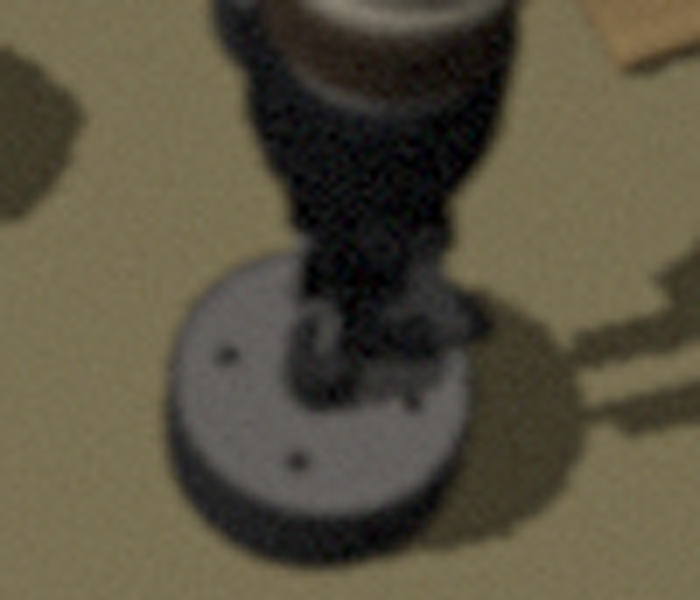

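Both cameras put the tips at about z 85–90 with the TCP at 57, so they stand some 40 mm farther back than the description says. I'll go by the cameras: open, descend 37 mm while watching the force, then close.

Call:
{"method": "drive_tool", "body": {
  "targets": [
    [0, 0, 0, 0, 0, 0],
    [0, 0, 0, 0, 0, 0],
    [0, 0, 0, 0, 0, 0],
    [0, 0, 0, 0, 0, 0]
  ],
  "jaw": 45
}}

```text
t: 3.85
tool_pos: [0.6171, 0.1129, 0.0571]
orientation: [[1.0, 0.002, 0.0], [0.002, -1.0, -0.0], [0.0, 0.0, -1.0]]
force: [-0.5, 0.6, -0.3]
finger_gap: 0.045
```

Call:
{"method": "drive_tool", "body": {
  "targets": [
    [-1, 0, -10, 0, 0, 0],
    [0, 0, -10, 0, 0, 0],
    [0, 0, -10, 0, 0, 0],
    [0, 0, -7, 0, 0, 0],
    [0, 0, 0, 0, 0, 0]
  ]
}}

```text
t: 4.35
tool_pos: [0.6145, 0.1126, 0.018]
orientation: [[1.0, 0.002, -0.004], [0.002, -1.0, -0.001], [-0.004, 0.001, -1.0]]
force: [-0.4, 0.3, -0.7]
finger_gap: 0.0449
```

Call:
{"method": "drive_tool", "body": {
  "targets": [
    [0, 0, 0, 0, 0, 0],
    [0, 0, 0, 0, 0, 0],
    [0, 0, 0, 0, 0, 0],
    [0, 0, 0, 0, 0, 0],
    [0, 0, 0, 0, 0, 0]
  ],
  "jaw": 15
}}

```text
t: 4.85
tool_pos: [0.6162, 0.113, 0.0205]
orientation: [[1.0, 0.002, 0.0], [0.002, -1.0, 0.0], [0.0, -0.0, -1.0]]
force: [-1.0, 0.2, 1.0]
finger_gap: 0.0234
```

Run:
```python
from h import *
c=snap('wrist','w3');W=cloud(load('w3'))
s=state();print(s['tool_pos'],s['finger_gap'],s['force'])
print(meas(W,.04,1,(617,111,90)))
cv2.imwrite('pics/m5.png',c['frame'][150:,100:460,::-1])
```

```text
[0.61613561 0.11295747 0.02048335] 0.02307127869869512 [-1.28914753  0.27527925  1.14538114]
(array([615.4, 112.2,  49.8]), np.float64(40.7), 12830)
```

View pics/m5.png

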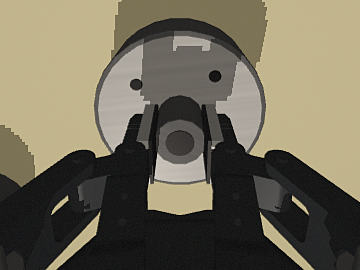

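The wrist view now shows the boss (178,140) between the pads, with the gap at 23 mm. I'll let it settle and try a small lift.

Call:
{"method": "drive_tool", "body": {
  "targets": [
    [0, 0, 0, 0, 0, 0],
    [0, 0, 0, 0, 0, 0],
    [0, 0, 0, 0, 0, 0]
  ]
}}

```text
t: 5.2
tool_pos: [0.6162, 0.1129, 0.0205]
orientation: [[1.0, 0.002, 0.0], [0.002, -1.0, 0.0], [0.0, -0.0, -1.0]]
force: [-2.1, 0.4, 3.1]
finger_gap: 0.0237
```

Call:
{"method": "drive_tool", "body": {
  "targets": [
    [0, 0, 10, 0, 0, 0],
    [0, 0, 10, 0, 0, 0],
    [0, 0, 10, 0, 0, 0],
    [0, 0, 0, 0, 0, 0],
    [0, 0, 0, 0, 0, 0]
  ]
}}

```text
t: 5.7
tool_pos: [0.6164, 0.1129, 0.0504]
orientation: [[1.0, 0.002, 0.001], [0.002, -1.0, 0.0], [0.001, -0.0, -1.0]]
force: [0.5, 0.5, -6.9]
finger_gap: 0.0236
```

Run:
```python
from h import *
c=snap('wrist','w4');W=cloud(load('w4'))
s=state();print(s['tool_pos'],s['finger_gap'],s['force'])
for z in(.04,.05,.06,.07,.08):
  try: print(z,meas(W,z,1,(616,112,60)))
  except Exception as e: print(e)
```

```text
[0.61585242 0.11286283 0.04992958] 0.02348732272554175 [-0.97864429  0.20566319 -6.20019461]
0.04 (array([615.3, 147.5,  35. ]), np.float64(40.1), 268)
0.05 (array([614.8, 145.8,  36.5]), np.float64(50.1), 307)
0.06 (array([615.6, 147.4,  35.1]), np.float64(60.1), 375)
0.07 (array([615.6, 112.1,  49.9]), np.float64(70.6), 12817)
0.08 (array([615.6, 124.6,  18. ]), np.float64(80.6), 424)
```

The die is lifted: the plate rose 30 mm and the force reads −6.2 N, matching about 0.6 kg. It didn't shift in the grip. Both cameras agree on the offset to the round board, (−156, −276).

Call:
{"method": "drive_tool", "body": {
  "targets": [
    [0, 0, 30, 0, 0, 0],
    [0, 0, 40, 0, 0, 0],
    [0, 0, 30, 0, 0, 0],
    [-8, -14, 0, 0, 0, 0],
    [-14, -25, 0, 0, 0, 0]
  ]
}}

```text
t: 6.25
tool_pos: [0.5954, 0.0752, 0.1511]
orientation: [[1.0, 0.004, 0.004], [0.004, -1.0, 0.001], [0.004, -0.001, -1.0]]
force: [-0.1, -1.6, -7.2]
finger_gap: 0.0233
```

Call:
{"method": "drive_tool", "body": {
  "targets": [
    [-18, -32, 0, 0, 0, 0],
    [-18, -32, 0, 0, 0, 0],
    [-18, -32, 0, 0, 0, 0],
    [-18, -32, 0, 0, 0, 0],
    [-18, -32, 0, 0, 0, 0]
  ]
}}

```text
t: 6.75
tool_pos: [0.5026, -0.0871, 0.1496]
orientation: [[1.0, 0.002, -0.001], [0.002, -1.0, 0.0], [-0.001, -0.0, -1.0]]
force: [0.0, -0.7, -6.0]
finger_gap: 0.0231
```

Call:
{"method": "drive_tool", "body": {
  "targets": [
    [-18, -32, 0, 0, 0, 0],
    [-14, -25, 0, 0, 0, 0],
    [-8, -13, 0, 0, 0, 0],
    [-4, -7, 0, 0, 0, 0],
    [0, 0, 0, 0, 0, 0]
  ]
}}

```text
t: 7.25
tool_pos: [0.4594, -0.1636, 0.1499]
orientation: [[1.0, 0.0, -0.0], [0.0, -1.0, 0.0], [-0.0, -0.0, -1.0]]
force: [0.4, 1.2, -6.3]
finger_gap: 0.0232
```

Call:
{"method": "drive_tool", "body": {
  "targets": [
    [0, 0, -20, 0, 0, 0],
    [0, 0, -30, 0, 0, 0],
    [0, 0, -20, 0, 0, 0],
    [0, 0, -10, 0, 0, 0],
    [0, 0, 0, 0, 0, 0]
  ]
}}

```text
t: 7.75
tool_pos: [0.4592, -0.1618, 0.0687]
orientation: [[1.0, 0.003, -0.003], [0.003, -1.0, 0.001], [-0.003, -0.001, -1.0]]
force: [-0.3, -0.3, -7.2]
finger_gap: 0.0231
```

Run:
```python
from h import *
s=state();print(s['tool_pos'],s['finger_gap'],s['force'])
for n in('wrist','top','scene'):
  snap(n,'p1'+n);W=cloud(load('p1'+n))
  print(n,meas(W,s['tool_pos'][2]+.02,1,(460,-165,60)), meas(W,.012,1,(460,-165,75)))
```

```text
[ 0.45923774 -0.16182976  0.06867291] 0.023093714241589878 [-0.32586701 -0.34609463 -7.2379733 ]
wrist (array([ 458.6, -162.7,   50. ]), np.float64(88.9), 12822) (array([ 458.1, -156.5,   58.8]), np.float64(12.2), 2634)
top (array([ 462.9, -146.1,   45.6]), np.float64(89.7), 461) (array([ 461.2, -143.8,   54.2]), np.float64(11.8), 269)
scene (array([ 462.3, -162.7,   51.2]), np.float64(90.1), 985) (array([ 461.1, -164.2,   60.9]), np.float64(11.9), 678)
```

```bash
cat >> h.py <<'E'
from scipy.optimize import least_squares
def cfit(W,zt,R,roi,tol=.005):
    "known-radius circle fit to hull of points at height zt (works for a visible crescent)"
    m=(abs(W[...,2]-zt)<tol)&(np.hypot(W[...,0]-roi[0]/1e3,W[...,1]-roi[1]/1e3)<roi[2]/1e3)
    xy=(W[m][:,:2]*1000).astype(np.float32); c=np.array(roi[:2],float)
    a=np.arctan2(*(xy-c).T[::-1]); b=((a+np.pi)/(2*np.pi)*90).astype(int); E=[]
    for i in np.unique(b):
        q=xy[b==i]; d=np.hypot(*(q-c).T); j=np.argsort(d)[-3:]; 
        E.append(q[j[len(j)//2]])
    E=np.array(E); E=E[np.hypot(*(E-c).T)>R-9]
    r=least_squares(lambda p:np.hypot(*(E-p[:2]).T)-p[2],[*c,R],loss='soft_l1',f_scale=.5,bounds=([-2000,-2000,R-1.2],[2000,2000,R+.8]))
    return r.x.round(1),len(E),round(np.abs(r.fun).mean(),2)
E
python3 - <<'E'
from h import *
for n,z in('wrist',.089),('top',.0895),('scene',.0895):
  W=cloud(load('p1'+n)); print(n,'die',cfit(W,z,50,(460,-164,58)),'board',cfit(W,.012,60,(460,-164,68)))
for n in'top0','scene0':
  W=cloud(load(n)); print(n,'board',cfit(W,.012,60,(460,-164,68)),'RL',cfit(W,.0405,50,(617,112,58)),'RM',cfit(W,.0405,40,(458,3,48)),'RS',cfit(W,.0405,31,(465,174,38)))
E
```

```text
wrist die (array([ 458.5, -162.6,   49.5]), 74, np.float64(0.29)) board (array([ 458.7, -164.3,   59.2]), 43, np.float64(0.1))
top die (array([ 461.7, -165.6,   48.8]), 36, np.float64(1.05)) board (array([ 461.6, -167.1,   58.8]), 36, np.float64(0.77))
scene die (array([ 462.3, -162.7,   48.8]), 79, np.float64(1.7)) board (array([ 459.9, -163.6,   58.8]), 59, np.float64(1.06))
top0 board (array([ 461.5, -165.3,   58.8]), 90, np.float64(1.52)) RL (array([617.8, 110.9,  48.8]), 90, np.float64(2.07)) RM (array([457.7,   2.5,  38.8]), 89, np.float64(2.79)) RS (array([466.2, 173.9,  29.8]), 86, np.float64(3.17))
scene0 board (array([ 461. , -163.9,   58.8]), 89, np.float64(1.42)) RL (array([617.5, 112.3,  48.8]), 90, np.float64(1.73)) RM (array([457.5,   4.9,  38.8]), 84, np.float64(2.41)) RS (array([463.9, 176.1,  29.8]), 67, np.float64(2.54))
```

Wrist fits, which are the most precise here, put the die at (458.5, −162.6) and the board at (458.7, −164.3), and the top view agrees. I'll correct y by −1.5 and lower.

Call:
{"method": "drive_tool", "body": {
  "targets": [
    [0, -1.5, -10, 0, 0, 0],
    [0, 0, -10, 0, 0, 0],
    [0, 0, -8, 0, 0, 0],
    [0, 0, -4, 0, 0, 0],
    [0, 0, 0, 0, 0, 0]
  ]
}}

```text
t: 8.4
tool_pos: [0.4591, -0.1643, 0.037]
orientation: [[1.0, 0.002, -0.002], [0.002, -1.0, 0.001], [-0.002, -0.001, -1.0]]
force: [0.3, -0.4, -6.9]
finger_gap: 0.0232
```

Call:
{"method": "drive_tool", "body": {
  "targets": [
    [0, 0, 0, 0, 0, 0],
    [0, 0, 0, 0, 0, 0]
  ]
}}

```text
t: 8.6
tool_pos: [0.4605, -0.1647, 0.0384]
orientation: [[1.0, 0.002, 0.001], [0.002, -1.0, -0.0], [0.001, 0.0, -1.0]]
force: [-0.3, -0.2, -6.3]
finger_gap: 0.0232
```

Run:
```python
from h import *
s=state();print(s['tool_pos'],s['finger_gap'],s['force'])
snap('wrist','p2');W=cloud(load('p2'))
print(cfit(W,s['tool_pos'][2]+.0203,50,(460,-164,58)),cfit(W,.012,60,(460,-164,68)),meas(W,s['tool_pos'][2]+.0203,1,(460,-165,60)))
```

```text
[ 0.46046874 -0.16474423  0.03844357] 0.023191319256127576 [-0.30076631 -0.21908733 -6.3108459 ]
(array([ 459.7, -165.4,   49.4]), 74, np.float64(0.18)) (array([ 458.7, -164.4,   59.2]), 46, np.float64(0.13)) (array([ 459.6, -165.5,   49.9]), np.float64(58.7), 12822)
```

Call:
{"method": "drive_tool", "body": {
  "targets": [
    [-1, 1, -2, 0, 0, 0],
    [0, 0, -2, 0, 0, 0],
    [0, 0, -1, 0, 0, 0],
    [0, 0, -1, 0, 0, 0],
    [0, 0, 0, 0, 0, 0]
  ]
}}

```text
t: 9.15
tool_pos: [0.4589, -0.1635, 0.0325]
orientation: [[1.0, 0.002, -0.0], [0.002, -1.0, 0.0], [-0.0, -0.0, -1.0]]
force: [-2.2, 0.2, -2.8]
finger_gap: 0.0234
```

Call:
{"method": "drive_tool", "body": {
  "targets": [
    [0, 0, 0, 0, 0, 0],
    [0, 0, 0, 0, 0, 0]
  ]
}}

```text
t: 9.35
tool_pos: [0.4589, -0.1635, 0.0324]
orientation: [[1.0, 0.002, -0.0], [0.002, -1.0, 0.0], [-0.0, -0.0, -1.0]]
force: [-3.1, 1.6, 0.2]
finger_gap: 0.0231
```

Run:
```python
from h import *
s=state();print(s['tool_pos'],s['finger_gap'],s['force'])
snap('wrist','p3');W=cloud(load('p3'))
print(cfit(W,s['tool_pos'][2]+.0203,50,(460,-164,58)),cfit(W,.012,60,(460,-164,68)),meas(W,s['tool_pos'][2]+.0203,1,(460,-165,60)))
```

```text
[ 0.4588698  -0.16348764  0.03242774] 0.023130930843614804 [-3.0683144   1.58351973  0.21212595]
(array([ 458.1, -164.2,   49.5]), 75, np.float64(0.33)) (array([ 458.7, -164.2,   59.1]), 46, np.float64(0.14)) (array([ 458.3, -164.4,   50.2]), np.float64(52.7), 12840)
```

It's seated on the board, 0.5 mm off centre. I'll release and go above the medium die.

Call:
{"method": "drive_tool", "body": {
  "targets": [
    [0, 0, 0, 0, 0, 0],
    [0, 0, 0, 0, 0, 0],
    [0, 0, 0, 0, 0, 0],
    [0, 0, 0, 0, 0, 0]
  ],
  "jaw": 50
}}

```text
t: 9.8
tool_pos: [0.4597, -0.1638, 0.0324]
orientation: [[1.0, 0.002, 0.001], [0.002, -1.0, -0.0], [0.001, 0.0, -1.0]]
force: [0.6, 0.2, 0.9]
finger_gap: 0.0501
```

Call:
{"method": "drive_tool", "body": {
  "targets": [
    [0, 0, 10, 0, 0, 0],
    [0, 0, 20, 0, 0, 0],
    [0, 0, 30, 0, 0, 0],
    [0, 0, 30, 0, 0, 0],
    [0, 14, 0, 0, 0, 0]
  ]
}}

```text
t: 10.3
tool_pos: [0.4628, -0.1516, 0.1272]
orientation: [[1.0, -0.0, 0.01], [-0.0, -1.0, -0.004], [0.01, 0.004, -1.0]]
force: [1.1, 0.1, -0.1]
finger_gap: 0.0499
```

Call:
{"method": "drive_tool", "body": {
  "targets": [
    [-1.5, 40, 0, 0, 0, 0],
    [0, 40, 0, 0, 0, 0],
    [0, 40, 0, 0, 0, 0],
    [0, 25, 0, 0, 0, 0],
    [0, 9, 0, 0, 0, 0]
  ]
}}

```text
t: 10.8
tool_pos: [0.457, 0.0069, 0.1221]
orientation: [[1.0, 0.005, -0.0], [0.005, -1.0, 0.001], [-0.0, -0.001, -1.0]]
force: [0.5, -0.2, -0.4]
finger_gap: 0.0499
```

Call:
{"method": "drive_tool", "body": {
  "targets": [
    [0, 0, 0, 0, 0, 0],
    [0, 0, 0, 0, 0, 0],
    [0, 0, 0, 0, 0, 0]
  ]
}}

```text
t: 11.1
tool_pos: [0.4575, 0.0034, 0.122]
orientation: [[1.0, 0.0, -0.0], [0.0, -1.0, -0.0], [-0.0, 0.0, -1.0]]
force: [0.1, 0.4, -0.7]
finger_gap: 0.05
```

Run:
```python
from h import *
s=state();print(s['tool_pos'],s['finger_gap'],s['force'])
snap('wrist','p4');W=cloud(load('p4'))
print(cfit(W,.0405,40,(457,4,48)),meas(W,.0405,1,(457,4,50)),meas(W,.068,1,(457,4,25)))
snap('top','t1');W=cloud(load('t1'));print(cfit(W,.0525,50,(461,-165,58)),cfit(W,.012,60,(460,-164,68)),meas(W,.0525,1,(461,-165,65)))
```

```text
[0.45752253 0.00342544 0.12204885] 0.05003785183914582 [ 0.13386382  0.44996062 -0.74370757]
(array([455.4,   4.5,  39.2]), 90, np.float64(0.18)) (array([455.4,   4.1,  40. ]), np.float64(40.7), 4832) (array([455.3,   4.3,  12.9]), np.float64(68.2), 756)
(array([ 460.6, -165.5,   48.8]), 90, np.float64(1.76)) (array([ 461.7, -165.3,   58.8]), 54, np.float64(1.4)) (array([ 461. , -165.3,   50.1]), np.float64(52.4), 1211)
```

The large die sits centred by the top view too. Next is the medium die at wrist (455.4, 4.3).

Call:
{"method": "drive_tool", "body": {
  "targets": [
    [-1.3, 1.5, -30, 0, 0, 0],
    [0, 0, -35, 0, 0, 0],
    [0, 0, -22, 0, 0, 0],
    [0, 0, -10, 0, 0, 0],
    [0, 0, -4, 0, 0, 0]
  ]
}}

```text
t: 11.7
tool_pos: [0.4556, 0.0053, 0.0203]
orientation: [[1.0, 0.001, -0.002], [0.001, -1.0, -0.0], [-0.002, 0.0, -1.0]]
force: [0.7, -0.6, 0.5]
finger_gap: 0.0499
```

Call:
{"method": "drive_tool", "body": {
  "targets": [
    [0, 0, 0, 0, 0, 0],
    [0, 0, 0, 0, 0, 0]
  ]
}}

```text
t: 11.9
tool_pos: [0.4574, 0.0058, 0.0222]
orientation: [[1.0, 0.001, 0.002], [0.001, -1.0, 0.0], [0.002, -0.0, -1.0]]
force: [0.4, 0.0, -0.0]
finger_gap: 0.05
```

Call:
{"method": "drive_tool", "body": {
  "targets": [
    [0, 0, 0, 0, 0, 0],
    [0, 0, 0, 0, 0, 0],
    [0, 0, 0, 0, 0, 0],
    [0, 0, 0, 0, 0, 0],
    [0, 0, 0, 0, 0, 0]
  ],
  "jaw": 15
}}

```text
t: 12.4
tool_pos: [0.4569, 0.0059, 0.0224]
orientation: [[1.0, 0.002, 0.002], [0.002, -1.0, -0.0], [0.002, 0.0, -1.0]]
force: [-0.9, 0.6, 6.4]
finger_gap: 0.0235
```

Call:
{"method": "drive_tool", "body": {
  "targets": [
    [0, 0, 0, 0, 0, 0],
    [0, 0, 10, 0, 0, 0],
    [0, 0, 10, 0, 0, 0],
    [0, 0, 10, 0, 0, 0],
    [0, 0, 0, 0, 0, 0]
  ]
}}

```text
t: 12.9
tool_pos: [0.4577, 0.0059, 0.0528]
orientation: [[1.0, 0.002, 0.003], [0.002, -1.0, 0.0], [0.003, -0.0, -1.0]]
force: [0.9, -0.6, -4.9]
finger_gap: 0.0234
```

Run:
```python
from h import *
s=state();T=s['tool_pos'];print(T,s['finger_gap'],s['force'])
snap('wrist','p5');W=cloud(load('p5'))
print(meas(W,T[2]+.02,1,(457,4,50)))
```

```text
[0.45770865 0.00594582 0.05280227] 0.023416487230255186 [ 0.87317096 -0.64163878 -4.92791024]
(array([456.8,   4.5,  39.9]), np.float64(71.1), 7043)
```

Call:
{"method": "drive_tool", "body": {
  "targets": [
    [0, 0, 20, 0, 0, 0],
    [0, 0, 30, 0, 0, 0],
    [0, 0, 25, 0, 0, 0],
    [1.5, -15, 0, 0, 0, 0],
    [0, -30, 0, 0, 0, 0]
  ]
}}

```text
t: 13.45
tool_pos: [0.4586, -0.0382, 0.1268]
orientation: [[1.0, 0.005, 0.002], [0.005, -1.0, 0.001], [0.002, -0.001, -1.0]]
force: [0.7, -0.9, -5.6]
finger_gap: 0.023
```

Call:
{"method": "drive_tool", "body": {
  "targets": [
    [0, -40, 0, 0, 0, 0],
    [0, -40, 0, 0, 0, 0],
    [0, -27, 0, 0, 0, 0],
    [0, -12, 0, 0, 0, 0],
    [0, -5, 0, 0, 0, 0]
  ]
}}

```text
t: 13.95
tool_pos: [0.4572, -0.1639, 0.1255]
orientation: [[1.0, -0.0, -0.001], [-0.0, -1.0, 0.001], [-0.001, -0.001, -1.0]]
force: [0.1, 0.9, -4.7]
finger_gap: 0.0235
```

Call:
{"method": "drive_tool", "body": {
  "targets": [
    [0, 0, 0, 0, 0, 0],
    [0, 0, 0, 0, 0, 0],
    [0, 0, -15, 0, 0, 0],
    [0, 0, -10, 0, 0, 0],
    [0, 0, 0, 0, 0, 0]
  ]
}}

```text
t: 14.45
tool_pos: [0.4562, -0.1615, 0.0994]
orientation: [[1.0, 0.003, -0.004], [0.003, -1.0, 0.002], [-0.004, -0.002, -1.0]]
force: [-0.7, 0.9, -5.8]
finger_gap: 0.0232
```

Call:
{"method": "drive_tool", "body": {
  "targets": [
    [0, 0, -10, 0, 0, 0],
    [0, 0, -6, 0, 0, 0],
    [0, 0, -4, 0, 0, 0],
    [0, 0, 0, 0, 0, 0],
    [0, 0, 0, 0, 0, 0]
  ]
}}

```text
t: 14.95
tool_pos: [0.4578, -0.1632, 0.0811]
orientation: [[1.0, 0.002, -0.0], [0.002, -1.0, -0.0], [-0.0, 0.0, -1.0]]
force: [0.1, -0.3, -4.4]
finger_gap: 0.0234
```

Run:
```python
from h import *
s=state();T=s['tool_pos'];print(T,s['finger_gap'],s['force'],s['orientation'][:,2])
snap('wrist','p6');W=cloud(load('p6'))
print(meas(W,T[2]+.0183,1,(458,-164,50)),'below',cfit(W,.0525,50,(458,-164,58)),cfit(W,.012,60,(460,-164,68)))
```

```text
[ 0.45778259 -0.16316092  0.08114048] 0.02340206884738576 [ 0.0755631  -0.26242858 -4.39492688] [-6.95476988e-06 -5.14314868e-07 -1.00000000e+00]
(array([ 456.9, -164.7,   39.9]), np.float64(99.3), 7083) below (array([ 458.2, -164. ,   49.2]), 50, np.float64(0.11)) (array([ 458.6, -164.5,   59.2]), 49, np.float64(0.13))
```

Call:
{"method": "drive_tool", "body": {
  "targets": [
    [1.3, 0.6, -2, 0, 0, 0],
    [0, 0, -2, 0, 0, 0],
    [0, 0, -2, 0, 0, 0],
    [0, 0, -1, 0, 0, 0],
    [0, 0, 0, 0, 0, 0]
  ]
}}

```text
t: 15.5
tool_pos: [0.459, -0.1625, 0.0745]
orientation: [[1.0, 0.002, 0.0], [0.002, -1.0, -0.0], [0.0, 0.0, -1.0]]
force: [-1.3, 0.8, -0.7]
finger_gap: 0.0227
```

Call:
{"method": "drive_tool", "body": {
  "targets": [
    [0, 0, 0, 0, 0, 0],
    [0, 0, 0, 0, 0, 0]
  ]
}}

```text
t: 15.7
tool_pos: [0.459, -0.1625, 0.0745]
orientation: [[1.0, 0.002, 0.0], [0.002, -1.0, -0.0], [0.0, 0.0, -1.0]]
force: [-2.1, 0.9, 1.5]
finger_gap: 0.0233
```

Run:
```python
from h import *
s=state();T=s['tool_pos'];print(T,s['finger_gap'],s['force'],s['orientation'][:,2])
snap('wrist','p7');W=cloud(load('p7'))
print(meas(W,T[2]+.0183,1,(458,-164,50)),'below',cfit(W,.0525,50,(458,-164,58)),cfit(W,.012,60,(460,-164,68)))
```

```text
[ 0.45904546 -0.16251354  0.07447655] 0.023264029723094652 [-2.1323828   0.90402419  1.49220719] [ 2.48437853e-04 -1.14301899e-04 -9.99999963e-01]
(array([ 458.2, -163.9,   39.8]), np.float64(92.7), 7073) below (array([ 458.3, -164. ,   49.2]), 51, np.float64(0.12)) (array([ 458.7, -164.4,   59.2]), 50, np.float64(0.13))
```

It's seated and centred within 0.2 mm. I'll release and go to the small round die.

Call:
{"method": "drive_tool", "body": {
  "targets": [
    [0, 0, 0, 0, 0, 0],
    [0, 0, 0, 0, 0, 0],
    [0, 0, 0, 0, 0, 0],
    [0, 0, 0, 0, 0, 0]
  ],
  "jaw": 50
}}

```text
t: 16.15
tool_pos: [0.4595, -0.1626, 0.0743]
orientation: [[1.0, 0.002, 0.001], [0.002, -1.0, -0.0], [0.001, 0.0, -1.0]]
force: [0.7, 0.3, 0.2]
finger_gap: 0.0499
```

Call:
{"method": "drive_tool", "body": {
  "targets": [
    [0, 0, 10, 0, 0, 0],
    [0, 0, 25, 0, 0, 0],
    [0, 0, 25, 0, 0, 0],
    [0, 18, 0, 0, 0, 0],
    [1, 30, 0, 0, 0, 0]
  ]
}}

```text
t: 16.65
tool_pos: [0.4614, -0.1154, 0.1361]
orientation: [[1.0, -0.001, 0.004], [-0.001, -1.0, -0.001], [0.004, 0.001, -1.0]]
force: [0.9, -0.4, -1.2]
finger_gap: 0.0503
```

Call:
{"method": "drive_tool", "body": {
  "targets": [
    [1, 40, 0, 0, 0, 0],
    [1, 40, 0, 0, 0, 0],
    [1, 40, 0, 0, 0, 0],
    [1, 40, 0, 0, 0, 0],
    [0, 40, 0, 0, 0, 0]
  ]
}}

```text
t: 17.15
tool_pos: [0.4644, 0.0872, 0.1351]
orientation: [[1.0, 0.002, 0.002], [0.002, -1.0, 0.0], [0.002, -0.0, -1.0]]
force: [0.5, -0.5, -0.0]
finger_gap: 0.05
```

Call:
{"method": "drive_tool", "body": {
  "targets": [
    [0, 40, 0, 0, 0, 0],
    [0, 30, -10, 0, 0, 0],
    [0, 20, -5, 0, 0, 0],
    [0, 0, 0, 0, 0, 0],
    [0, 0, 0, 0, 0, 0]
  ]
}}

```text
t: 17.65
tool_pos: [0.464, 0.1757, 0.1195]
orientation: [[1.0, 0.003, 0.0], [0.003, -1.0, -0.0], [0.0, 0.0, -1.0]]
force: [-0.6, -0.6, 1.0]
finger_gap: 0.05
```

Run:
```python
from h import *
s=state();print(s['tool_pos'],s['finger_gap'],s['force'])
snap('wrist','p8');W=cloud(load('p8'))
print(meas(W,.0405,1,(463,175,42)),meas(W,.068,1,(463,175,25)))
snap('top','t2');W=cloud(load('t2'));print(meas(W,.0925,1,(461,-165,55)))
```

```text
[0.46404764 0.17565897 0.11954129] 0.049994845060035355 [-0.57407405 -0.58887067  1.02563812]
(array([462.2, 175.2,  31. ]), np.float64(40.7), 2558) (array([462.6, 175.3,  13.1]), np.float64(68.2), 771)
(array([ 460.5, -165.4,   40.2]), np.float64(92.3), 788)
```

Call:
{"method": "drive_tool", "body": {
  "targets": [
    [-0.8, 0.5, -30, 0, 0, 0],
    [0, 0, -35, 0, 0, 0],
    [0, 0, -20, 0, 0, 0],
    [0, 0, -9, 0, 0, 0],
    [0, 0, -4, 0, 0, 0]
  ]
}}

```text
t: 18.25
tool_pos: [0.4631, 0.1751, 0.0208]
orientation: [[1.0, 0.0, -0.001], [0.0, -1.0, -0.0], [-0.001, 0.0, -1.0]]
force: [0.6, -0.1, -0.7]
finger_gap: 0.05
```

Call:
{"method": "drive_tool", "body": {
  "targets": [
    [0, 0, 0, 0, 0, 0],
    [0, 0, 0, 0, 0, 0]
  ]
}}

```text
t: 18.45
tool_pos: [0.4644, 0.1762, 0.0223]
orientation: [[1.0, 0.001, 0.002], [0.001, -1.0, 0.001], [0.002, -0.001, -1.0]]
force: [0.9, -0.6, 0.2]
finger_gap: 0.0497
```

Call:
{"method": "drive_tool", "body": {
  "targets": [
    [0, 0, 0, 0, 0, 0],
    [0, 0, 0, 0, 0, 0],
    [0, 0, 0, 0, 0, 0],
    [0, 0, 0, 0, 0, 0],
    [0, 0, 0, 0, 0, 0]
  ],
  "jaw": 15
}}

```text
t: 18.95
tool_pos: [0.4638, 0.1763, 0.0223]
orientation: [[1.0, 0.002, 0.002], [0.002, -1.0, 0.001], [0.002, -0.001, -1.0]]
force: [-2.0, -0.2, 5.4]
finger_gap: 0.0233
```

Call:
{"method": "drive_tool", "body": {
  "targets": [
    [0, 0, 0, 0, 0, 0],
    [0, 0, 10, 0, 0, 0],
    [0, 0, 10, 0, 0, 0],
    [0, 0, 10, 0, 0, 0],
    [0, 0, 0, 0, 0, 0]
  ]
}}

```text
t: 19.45
tool_pos: [0.4647, 0.1766, 0.053]
orientation: [[1.0, 0.002, 0.003], [0.002, -1.0, 0.001], [0.003, -0.001, -1.0]]
force: [1.1, 0.2, -2.7]
finger_gap: 0.023
```

Run:
```python
from h import *
s=state();T=s['tool_pos'];print(T,s['finger_gap'],s['force'])
snap('wrist','p9');W=cloud(load('p9'))
print(meas(W,T[2]+.0185,1,(463,175,42)))
```

```text
[0.46471911 0.17658136 0.0529705 ] 0.023017768073793608 [ 1.07724707  0.23468734 -2.72377349]
(array([463.6, 175.9,  30.7]), np.float64(71.4), 3664)
```

Call:
{"method": "drive_tool", "body": {
  "targets": [
    [0, 0, 30, 0, 0, 0],
    [0, 0, 40, 0, 0, 0],
    [0, 0, 40, 0, 0, 0],
    [-1, -18, 0, 0, 0, 0],
    [-1, -32, 0, 0, 0, 0]
  ]
}}

```text
t: 20.0
tool_pos: [0.4625, 0.1272, 0.1625]
orientation: [[1.0, 0.005, 0.004], [0.005, -1.0, 0.002], [0.004, -0.002, -1.0]]
force: [0.6, -1.0, -2.6]
finger_gap: 0.0229
```

Call:
{"method": "drive_tool", "body": {
  "targets": [
    [-1, -40, 0, 0, 0, 0],
    [-1, -40, 0, 0, 0, 0],
    [-1, -40, 0, 0, 0, 0],
    [-0.4, -40, 0, 0, 0, 0],
    [0, -40, 0, 0, 0, 0]
  ]
}}

```text
t: 20.5
tool_pos: [0.4571, -0.0754, 0.1607]
orientation: [[1.0, 0.002, -0.001], [0.002, -1.0, 0.0], [-0.001, -0.0, -1.0]]
force: [1.1, 0.2, -3.9]
finger_gap: 0.0231
```

Call:
{"method": "drive_tool", "body": {
  "targets": [
    [0, -40, 0, 0, 0, 0],
    [0, -30, 0, 0, 0, 0],
    [0, -14, 0, 0, 0, 0],
    [0, -6, 0, 0, 0, 0],
    [0, 0, 0, 0, 0, 0]
  ]
}}

```text
t: 21.0
tool_pos: [0.4576, -0.1639, 0.1607]
orientation: [[1.0, 0.001, -0.001], [0.001, -1.0, 0.001], [-0.001, -0.001, -1.0]]
force: [1.4, 1.0, -2.9]
finger_gap: 0.0235
```

Call:
{"method": "drive_tool", "body": {
  "targets": [
    [0, 0, 0, 0, 0, 0],
    [0, 0, -15, 0, 0, 0],
    [0, 0, -15, 0, 0, 0],
    [0, 0, -8, 0, 0, 0],
    [0, 0, -4, 0, 0, 0]
  ]
}}

```text
t: 21.5
tool_pos: [0.4574, -0.1627, 0.1183]
orientation: [[1.0, 0.004, -0.001], [0.004, -1.0, 0.001], [-0.001, -0.001, -1.0]]
force: [0.3, -0.4, -3.9]
finger_gap: 0.0231
```

Call:
{"method": "drive_tool", "body": {
  "targets": [
    [0, 0, 0, 0, 0, 0],
    [0, 0, 0, 0, 0, 0]
  ]
}}

```text
t: 21.7
tool_pos: [0.4583, -0.1638, 0.1196]
orientation: [[1.0, 0.002, 0.001], [0.002, -1.0, -0.0], [0.001, 0.0, -1.0]]
force: [-0.0, 0.2, -2.4]
finger_gap: 0.0232
```

Run:
```python
from h import *
s=state();T=s['tool_pos'];print(T,s['finger_gap'],s['force'],s['orientation'][:,2])
snap('wrist','p10');W=cloud(load('p10'))
print(meas(W,T[2]+.0185,1,(458,-164,42)),'below',cfit(W,.0925,40,(458,-164,48)),cfit(W,.0525,50,(458,-164,58)),cfit(W,.012,60,(460,-164,68)))
```

```text
[ 0.4583081  -0.16382179  0.11963725] 0.023197030872887756 [-0.02038498  0.18836463 -2.41648249] [ 8.50208231e-04 -2.58244084e-04 -9.99999605e-01]
(array([ 457.2, -164.5,   30.8]), np.float64(138.0), 3664) below (array([ 458.3, -163.8,   39.2]), 54, np.float64(0.13)) (array([ 458.3, -164.1,   49.2]), 53, np.float64(0.13)) (array([ 458.7, -164.5,   59.2]), 52, np.float64(0.14))
```

Call:
{"method": "drive_tool", "body": {
  "targets": [
    [1.1, 0.6, -1, 0, 0, 0],
    [0, 0, -2, 0, 0, 0],
    [0, 0, -1.2, 0, 0, 0],
    [0, 0, -1, 0, 0, 0],
    [0, 0, 0, 0, 0, 0]
  ]
}}

```text
t: 22.25
tool_pos: [0.459, -0.1635, 0.1144]
orientation: [[1.0, 0.002, 0.0], [0.002, -1.0, -0.0], [0.0, 0.0, -1.0]]
force: [-1.5, 0.8, 1.9]
finger_gap: 0.023
```

Call:
{"method": "drive_tool", "body": {
  "targets": [
    [0, 0, 0, 0, 0, 0],
    [0, 0, 0, 0, 0, 0]
  ]
}}

```text
t: 22.45
tool_pos: [0.459, -0.1635, 0.1144]
orientation: [[1.0, 0.002, 0.0], [0.002, -1.0, -0.0], [0.0, 0.0, -1.0]]
force: [-2.7, 1.2, 3.5]
finger_gap: 0.0234
```

Run:
```python
from h import *
s=state();T=s['tool_pos'];print(T,s['finger_gap'],s['force'],s['orientation'][:,2])
snap('wrist','p11');W=cloud(load('p11'))
print(meas(W,T[2]+.0185,1,(458,-164,42)),'below',cfit(W,.0925,40,(458,-164,48)))
```

```text
[ 0.458965   -0.16349805  0.11436671] 0.023372129403235048 [-2.67038671  1.15338831  3.51548376] [ 3.81798664e-04 -3.23261388e-04 -9.99999875e-01]
(array([ 458. , -163.9,   30.7]), np.float64(132.8), 3652) below (array([ 458.3, -163.8,   39.2]), 55, np.float64(0.13))
```

Seated and centred. I'll release and go to the large square die, turning the jaws −16.8°.

Call:
{"method": "drive_tool", "body": {
  "targets": [
    [0, 0, 0, 0, 0, 0],
    [0, 0, 0, 0, 0, 0],
    [0, 0, 0, 0, 0, 0],
    [0, 0, 0, 0, 0, 0]
  ],
  "jaw": 50
}}

```text
t: 22.9
tool_pos: [0.4591, -0.1634, 0.1138]
orientation: [[1.0, 0.002, 0.0], [0.002, -1.0, -0.0], [0.0, 0.0, -1.0]]
force: [-0.2, 1.4, 0.5]
finger_gap: 0.05
```

Call:
{"method": "drive_tool", "body": {
  "targets": [
    [0, 0, 10, 0, 0, 0],
    [0, 0, 25, 0, 0, 0],
    [0, 0, 25, 0, 0, 0],
    [24, 7.5, 0, 0, 0, -4.2],
    [30, 10, 0, 0, 0, -4.2]
  ]
}}

```text
t: 23.4
tool_pos: [0.5139, -0.1465, 0.1765]
orientation: [[0.989, -0.149, 0.004], [-0.149, -0.989, -0.001], [0.004, 0.001, -1.0]]
force: [0.9, -0.1, -0.1]
finger_gap: 0.0499
```

Call:
{"method": "drive_tool", "body": {
  "targets": [
    [40, 12, 0, 0, 0, -4.2],
    [40, 12, -10, 0, 0, -4.2],
    [28, 8, -20, 0, 0, 0],
    [12, 4, -20, 0, 0, 0],
    [0, 0, 0, 0, 0, 0]
  ]
}}

```text
t: 23.9
tool_pos: [0.6324, -0.1086, 0.1203]
orientation: [[0.958, -0.286, -0.006], [-0.286, -0.958, 0.001], [-0.006, 0.0, -1.0]]
force: [-0.4, -0.4, -1.0]
finger_gap: 0.0501
```

Call:
{"method": "drive_tool", "body": {
  "targets": [
    [0, 0, 0, 0, 0, 0],
    [0, 0, 0, 0, 0, 0]
  ]
}}

```text
t: 24.1
tool_pos: [0.6329, -0.1104, 0.1256]
orientation: [[0.958, -0.288, 0.002], [-0.288, -0.958, -0.0], [0.002, -0.0, -1.0]]
force: [0.1, 0.6, 0.8]
finger_gap: 0.0498
```

```bash
cat >> h.py <<'E'
def sfit(W,zt,a,roi,yaw,tol=.005):
    "known-side square fit to edges (each side by robust extreme), roi mm, yaw deg guess -> centre, yaw"
    m=(abs(W[...,2]-zt)<tol)&(np.hypot(W[...,0]-roi[0]/1e3,W[...,1]-roi[1]/1e3)<roi[2]/1e3)
    xy=W[m][:,:2]*1e3; c=np.array(roi[:2],float); out={}
    for it in range(3):
        R=np.array([[np.cos(np.radians(yaw)),np.sin(np.radians(yaw))],[-np.sin(np.radians(yaw)),np.cos(np.radians(yaw))]])
        p=(xy-c)@R.T; d=[];ang=[]
        for ax,sg in((0,1),(0,-1),(1,1),(1,-1)):
            t=p[:,1-ax];q=sg*p[:,ax];b=np.floor(t/3).astype(int);E=[]
            for i in range(int(-a/2/3)+3,int(a/2/3)-2):
                k=np.sort(q[b==i])
                if len(k)>3 and k[-2]>a/2-7: E.append((i*3+1.5,k[-2]))
            if len(E)>5:
                E=np.array(E);f=np.polyfit(*E.T,1);out[(ax,sg)]=(round(np.median(E[:,1]),1),len(E));ang.append((-1 if ax==0 else 1)*sg*f[0]);d.append((ax,sg,np.median(E[:,1])-a/2))
        s=np.zeros(2)
        for ax in(0,1):
            v=[sg*e for x,sg,e in d if x==ax]
            if v: s[ax]=np.mean(v)
        c=c+s@R; yaw+=np.degrees(np.mean(ang))
    return c.round(1),round(yaw,2),out
E
python3 - <<'E'
from h import *
s=state();print(s['tool_pos'],s['orientation'][:,0],s['force'])
snap('wrist','q1');W=cloud(load('q1'))
print(meas(W,.0405,0,(633,-111,70)),meas(W,.068,0,(633,-111,30)),sfit(W,.0405,92,(633,-111,70),-16.75))
for n in('top0','scene0'):W=cloud(load(n));print(n,sfit(W,.012,116,(474.5,328.5,90),0),sfit(W,.0405,92,(634,-111,70),-16.75),sfit(W,.0405,68,(634,-296.5,55),4.6))
E
```

```text
[ 0.63294286 -0.1104181   0.12559257] [ 0.95764495 -0.28794665  0.0016981 ] [0.10054892 0.56493228 0.7800881 ]
(array([ 632.3, -110.8,   92. ,   92.3,   73.2]), np.float64(40.7), 8476) (array([ 632.2, -110.9,   26.7,   25.7,   73.7]), np.float64(68.1), 957) (array([ 632.3, -110.5]), np.float64(-16.73), {(0, 1): (np.float64(45.5), 25), (0, -1): (np.float64(45.5), 25), (1, 1): (np.float64(45.5), 25), (1, -1): (np.float64(45.5), 25)})
top0 (array([475.1, 327.3]), np.float64(-0.06), {(0, 1): (np.float64(54.6), 33), (0, -1): (np.float64(54.5), 33), (1, 1): (np.float64(54.7), 32), (1, -1): (np.float64(54.7), 32)}) (array([ 634.2, -111.6]), np.float64(-16.16), {(0, 1): (np.float64(43.2), 24), (0, -1): (np.float64(43.1), 25), (1, 1): (np.float64(42.8), 23), (1, -1): (np.float64(42.6), 22)}) (array([ 635.1, -297.2]), np.float64(3.87), {(0, 1): (np.float64(30.9), 16), (0, -1): (np.float64(31.1), 17), (1, 1): (np.float64(31.1), 17), (1, -1): (np.float64(30.5), 17)})
scene0 (array([474.6, 329.1]), np.float64(-0.61), {(0, 1): (np.float64(55.0), 30), (0, -1): (np.float64(55.1), 31), (1, 1): (np.float64(55.0), 29), (1, -1): (np.float64(54.6), 31)}) (array([ 634.1, -110.2]), np.float64(-17.18), {(0, 1): (np.float64(44.0), 25), (0, -1): (np.float64(43.6), 25), (1, 1): (np.float64(43.2), 23), (1, -1): (np.float64(43.6), 24)}) (array([ 634.2, -295.7]), np.float64(4.62), {(0, 1): (np.float64(32.8), 17), (0, -1): (np.float64(32.7), 17), (1, 1): (np.float64(31.4), 17), (1, -1): (np.float64(31.5), 17)})
```

The large square die is at (632.3, −110.8) with yaw −16.75°, and the jaws are already aligned. Grasping.

Call:
{"method": "drive_tool", "body": {
  "targets": [
    [0, 0.4, -30, 0, 0, 0],
    [0, 0, -35, 0, 0, 0],
    [0, 0, -24, 0, 0, 0],
    [0, 0, -11, 0, 0, 0],
    [0, 0, -4, 0, 0, 0]
  ]
}}

```text
t: 24.65
tool_pos: [0.6323, -0.1099, 0.0199]
orientation: [[0.958, -0.288, -0.001], [-0.288, -0.958, 0.0], [-0.001, 0.0, -1.0]]
force: [0.4, -0.2, 0.6]
finger_gap: 0.0499
```

Call:
{"method": "drive_tool", "body": {
  "targets": [
    [0, 0, 0, 0, 0, 0],
    [0, 0, 0, 0, 0, 0]
  ]
}}

```text
t: 24.85
tool_pos: [0.6344, -0.1099, 0.022]
orientation: [[0.958, -0.288, 0.003], [-0.288, -0.958, -0.001], [0.003, -0.0, -1.0]]
force: [0.2, 0.2, -0.1]
finger_gap: 0.0499
```

Call:
{"method": "drive_tool", "body": {
  "targets": [
    [0, 0, 0, 0, 0, 0],
    [0, 0, 0, 0, 0, 0],
    [0, 0, 0, 0, 0, 0],
    [0, 0, 0, 0, 0, 0],
    [0, 0, 0, 0, 0, 0]
  ],
  "jaw": 15
}}

```text
t: 25.35
tool_pos: [0.634, -0.1096, 0.0217]
orientation: [[0.958, -0.287, 0.003], [-0.287, -0.958, -0.0], [0.003, -0.0, -1.0]]
force: [-0.9, 0.3, 5.7]
finger_gap: 0.0242
```

Call:
{"method": "drive_tool", "body": {
  "targets": [
    [0, 0, 0, 0, 0, 0],
    [0, 0, 10, 0, 0, 0],
    [0, 0, 10, 0, 0, 0],
    [0, 0, 10, 0, 0, 0],
    [0, 0, 0, 0, 0, 0]
  ]
}}

```text
t: 25.85
tool_pos: [0.6342, -0.1097, 0.0517]
orientation: [[0.958, -0.287, 0.003], [-0.287, -0.958, -0.001], [0.003, -0.0, -1.0]]
force: [0.7, -0.1, -5.7]
finger_gap: 0.0246
```

Run:
```python
from h import *
s=state();T=s['tool_pos'];print(T,s['finger_gap'],s['force'],s['orientation'][:,0])
snap('wrist','q2');W=cloud(load('q2'))
print(meas(W,T[2]+.0185,0,(633,-111,70)),sfit(W,T[2]+.0185,92,(633,-111,70),-16.75))
```

```text
[ 0.63422451 -0.10972596  0.05169778] 0.02459492897358902 [ 0.66178193 -0.13433836 -5.71102192] [ 0.95780745 -0.28739505  0.00299427]
(array([ 635.4, -102.7,   75.2,   92.6,   73.3]), np.float64(70.7), 13540) (array([ 632.8, -111. ]), np.float64(-16.92), {(0, 1): (np.float64(45.8), 23), (0, -1): (np.float64(45.8), 23), (1, 1): (np.float64(46.0), 25), (1, -1): (np.float64(46.0), 12)})
```

Call:
{"method": "drive_tool", "body": {
  "targets": [
    [0, 0, 30, 0, 0, 0],
    [0, 0, 40, 0, 0, 0],
    [0, 0, 30, 0, 0, 0],
    [-5, 14, 0, 0, 0, 0],
    [-9.5, 26, 0, 0, 0, 0]
  ]
}}

```text
t: 26.4
tool_pos: [0.6188, -0.0702, 0.1496]
orientation: [[0.957, -0.29, 0.002], [-0.29, -0.957, -0.0], [0.002, -0.0, -1.0]]
force: [0.0, 0.7, -7.2]
finger_gap: 0.0244
```

Call:
{"method": "drive_tool", "body": {
  "targets": [
    [-14.5, 40, 0, 0, 0, 4.1],
    [-14.5, 40, 0, 0, 0, 4.1],
    [-14.5, 40, 0, 0, 0, 4.1],
    [-14.5, 40, 0, 0, 0, 4.1],
    [-14.5, 40, 0, 0, 0, 0]
  ]
}}

```text
t: 26.9
tool_pos: [0.5431, 0.1324, 0.1475]
orientation: [[1.0, -0.004, -0.004], [-0.004, -1.0, -0.0], [-0.004, 0.0, -1.0]]
force: [1.3, -0.3, -5.2]
finger_gap: 0.0245
```

Call:
{"method": "drive_tool", "body": {
  "targets": [
    [-14.5, 40, 0, 0, 0, 0],
    [-14.5, 40, 0, 0, 0, 0],
    [-14.5, 40, 0, 0, 0, 0],
    [-14.5, 40, 0, 0, 0, 0],
    [0, 0, 0, 0, 0, 0]
  ]
}}

```text
t: 27.4
tool_pos: [0.4836, 0.2958, 0.1476]
orientation: [[1.0, 0.003, -0.004], [0.003, -1.0, 0.002], [-0.004, -0.002, -1.0]]
force: [0.7, -1.3, -6.2]
finger_gap: 0.0245
```

Call:
{"method": "drive_tool", "body": {
  "targets": [
    [0, 0, 0, 0, 0, 0],
    [0, 0, 0, 0, 0, 0]
  ]
}}

```text
t: 27.6
tool_pos: [0.4868, 0.2898, 0.1484]
orientation: [[1.0, -0.005, -0.002], [-0.005, -1.0, -0.002], [-0.002, 0.002, -1.0]]
force: [0.0, -0.3, -5.7]
finger_gap: 0.024
```

Run:
```python
from h import *
s=state();T=s['tool_pos'];print(T,s['finger_gap'],s['force'],s['orientation'])
c=snap('wrist','q3');W=cloud(load('q3'))
print(meas(W,.012,0,(473,328,90)),sfit(W,.012,116,(473,328,90),0),meas(W,.0125,0,(473,328,90),tol=.003))
print('die',sfit(W,T[2]+.0188,92,T[:2]*1e3.__add__(0) if 0 else (T[0]*1e3-1,T[1]*1e3-1,70),-.5))
cv2.imwrite('pics/q3v.png',c['frame'][:,:,::-1])
```

```text
[0.48678892 0.28976153 0.14843337] 0.024011438102866777 [ 0.0154826  -0.25188214 -5.70327867] [[ 0.9999837  -0.00518894 -0.00238139]
 [-0.00519307 -0.99998501 -0.00173278]
 [-0.00237236  0.00174512 -0.99999566]]
(array([472.1, 349.6,  74.8, 116.2,  89.5]), np.float64(12.3), 8487) (array([471.9, 328.3]), np.float64(-0.74), {(0, 1): (np.float64(57.0), 22), (0, -1): (np.float64(57.3), 23), (1, 1): (np.float64(58.2), 33)}) (array([472. , 349.6,  74.7, 116.1,  89.5]), np.float64(12.3), 8481)
die (array([486. , 288.3]), np.float64(-0.27), {(0, 1): (np.float64(45.8), 23), (0, -1): (np.float64(45.8), 23), (1, 1): (np.float64(46.1), 25), (1, -1): (np.float64(46.1), 12)})
```

View pics/q3v.png

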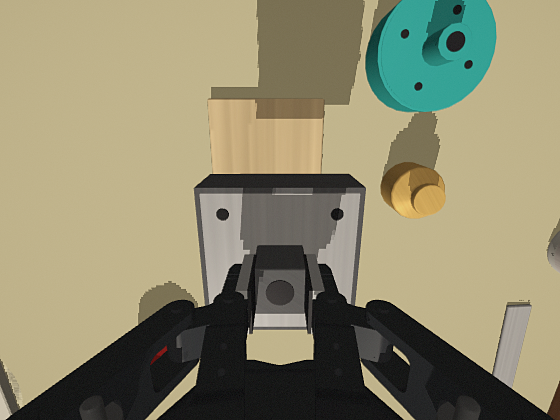

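The board shows at (265,135) ahead of the carried die (280,250). The board centre is about (472, 328.7) with yaw −0.5°, and the die's yaw is −0.3°.

Call:
{"method": "drive_tool", "body": {
  "targets": [
    [-6, 16, 0, 0, 0, 0],
    [-5, 16, 0, 0, 0, 0],
    [-3, 8.4, 0, 0, 0, 0],
    [0, 0, 0, 0, 0, 0],
    [0, 0, 0, 0, 0, 0]
  ]
}}

```text
t: 28.15
tool_pos: [0.4738, 0.3309, 0.1498]
orientation: [[1.0, -0.005, 0.0], [-0.005, -1.0, -0.001], [0.0, 0.001, -1.0]]
force: [0.6, -0.9, -6.6]
finger_gap: 0.0242
```

Call:
{"method": "drive_tool", "body": {
  "targets": [
    [0, 0, -20, 0, 0, 0],
    [0, 0, -30, 0, 0, 0],
    [0, 0, -30, 0, 0, 0],
    [0, 0, -17, 0, 0, 0],
    [0, 0, -8, 0, 0, 0]
  ]
}}

```text
t: 28.65
tool_pos: [0.4727, 0.3293, 0.0426]
orientation: [[1.0, -0.006, -0.003], [-0.006, -1.0, -0.003], [-0.003, 0.003, -1.0]]
force: [-0.7, 0.7, -6.0]
finger_gap: 0.0242
```

Call:
{"method": "drive_tool", "body": {
  "targets": [
    [0, 0, 0, 0, 0, 0],
    [0, 0, 0, 0, 0, 0],
    [0, 0, 0, 0, 0, 0]
  ]
}}

```text
t: 28.95
tool_pos: [0.4752, 0.3316, 0.0465]
orientation: [[1.0, -0.005, 0.003], [-0.005, -1.0, 0.002], [0.003, -0.002, -1.0]]
force: [0.1, -0.2, -5.7]
finger_gap: 0.0242
```

```bash
cat > sq.py <<'E'
from h import *
import sys
n,zp,a,zb,b=sys.argv[1],*map(float,sys.argv[2:6])
s=state();T=s['tool_pos'];print(T,s['finger_gap'],s['force'],s['orientation'][:,0])
snap('wrist',n);W=cloud(load(n));g=(T[0]*1e3-1,T[1]*1e3-1)
print('die',sfit(W,T[2]+zp/1e3,a,(*g,a*.75),-.4)); 
m=(abs(W[...,2]-T[2]-zp/1e3)<.005)&(np.hypot(W[...,0]-T[0],W[...,1]-T[1])<a*.75e-3);print('plate z',W[m][:,2].mean())
print('base',sfit(W,zb/1e3,b,(472,328.7,b*.75),-.4),meas(W,zb/1e3,0,(472,328.7,b*.75),tol=.003))
print('board',sfit(W,.0123,116,(472,328.7,87),-.4))
E
python3 sq.py q4 19 92 12.3 116
```

```text
[0.47519919 0.33162921 0.04654206] 0.02424702814817935 [ 0.14026179 -0.20464725 -5.65172395] [ 0.99998199 -0.00539184  0.00263674]
die (array([474.3, 330.1]), np.float64(-0.57), {(0, 1): (np.float64(45.8), 23), (0, -1): (np.float64(45.8), 23), (1, 1): (np.float64(46.0), 25), (1, -1): (np.float64(46.0), 12)})
plate z 0.06564325753775713
base (array([472. , 328.9]), np.float64(-0.51), {(1, 1): (np.float64(58.0), 33)}) (array([472. , 377.3, 115.8,  21.6,   0.8]), np.float64(12.1), 3322)
board (array([472. , 328.9]), np.float64(-0.51), {(1, 1): (np.float64(58.0), 33)})
```

Call:
{"method": "drive_tool", "body": {
  "targets": [
    [-2.3, -1.2, -4, 0, 0, 0],
    [0, 0, -4, 0, 0, 0],
    [0, 0, -2, 0, 0, 0],
    [0, 0, 0, 0, 0, 0],
    [0, 0, 0, 0, 0, 0]
  ]
}}

```text
t: 29.5
tool_pos: [0.4716, 0.3297, 0.0347]
orientation: [[1.0, -0.005, -0.0], [-0.005, -1.0, -0.0], [-0.0, 0.0, -1.0]]
force: [-0.3, -0.7, -5.6]
finger_gap: 0.0243
```

```bash
python3 sq.py q5 19 92 12.3 116
```

```text
[0.47157163 0.32971531 0.03474002] 0.024276997722154352 [-0.34750982 -0.65785186 -5.56711263] [ 9.99986912e-01 -5.11184662e-03 -2.10393978e-04]
die (array([470.8, 328.2]), np.float64(-0.2), {(0, 1): (np.float64(45.8), 23), (0, -1): (np.float64(45.8), 23), (1, 1): (np.float64(46.0), 25), (1, -1): (np.float64(46.0), 12)})
plate z 0.053801138938723174
base (array([472. , 328.9]), np.float64(-0.46), {(1, 1): (np.float64(58.0), 33)}) (array([472.4, 376.6,  21.6, 116. ,  89. ]), np.float64(12.2), 3745)
board (array([472. , 328.9]), np.float64(-0.46), {(1, 1): (np.float64(58.0), 33)})
```

Call:
{"method": "drive_tool", "body": {
  "targets": [
    [1.3, 0.7, -0.3, 0, 0, 0],
    [0, 0, -1, 0, 0, 0],
    [0, 0, 0, 0, 0, 0],
    [0, 0, 0, 0, 0, 0]
  ]
}}

```text
t: 29.95
tool_pos: [0.473, 0.3305, 0.0337]
orientation: [[1.0, -0.005, 0.0], [-0.005, -1.0, 0.0], [0.0, -0.0, -1.0]]
force: [0.4, -0.1, -5.8]
finger_gap: 0.0243
```

```bash
python3 sq.py q6 19 92 12.3 116
```

```text
[0.4730483  0.33048333 0.03365544] 0.024311494431001578 [ 0.37927851 -0.05096854 -5.83074198] [ 9.99986203e-01 -5.25080140e-03  1.48181816e-04]
die (array([472.2, 329. ]), np.float64(-0.38), {(0, 1): (np.float64(45.8), 23), (0, -1): (np.float64(45.8), 23), (1, 1): (np.float64(45.9), 25), (1, -1): (np.float64(45.9), 12)})
plate z 0.052715325201990244
base (array([472. , 328.7]), np.float64(-0.5), {(1, 1): (np.float64(58.0), 33)}) (array([472.1, 376.6,  20.7, 116.1,  89.5]), np.float64(12.2), 3647)
board (array([472. , 328.7]), np.float64(-0.5), {(1, 1): (np.float64(58.0), 33)})
```

Call:
{"method": "drive_tool", "body": {
  "targets": [
    [0, 0, -0.7, 0, 0, 0],
    [0, 0, 0, 0, 0, 0]
  ]
}}

```text
t: 30.2
tool_pos: [0.473, 0.3305, 0.0336]
orientation: [[1.0, -0.005, 0.0], [-0.005, -1.0, 0.0], [0.0, -0.0, -1.0]]
force: [-2.2, -1.9, -0.4]
finger_gap: 0.0238
```

Call:
{"method": "drive_tool", "body": {
  "targets": [
    [0, 0, 0, 0, 0, 0],
    [0, 0, 0, 0, 0, 0],
    [0, 0, 0, 0, 0, 0],
    [0, 0, 0, 0, 0, 0]
  ],
  "jaw": 50
}}

```text
t: 30.6
tool_pos: [0.4733, 0.3307, 0.0333]
orientation: [[1.0, -0.005, 0.001], [-0.005, -1.0, 0.001], [0.001, -0.001, -1.0]]
force: [-0.5, -0.5, 0.5]
finger_gap: 0.0498
```

Call:
{"method": "drive_tool", "body": {
  "targets": [
    [0, 0, 10, 0, 0, 0],
    [0, 0, 30, 0, 0, 0],
    [0, 0, 30, 0, 0, 0],
    [0, 0, 25, 0, 0, 0],
    [0, 0, 0, 0, 0, 0]
  ]
}}

```text
t: 31.1
tool_pos: [0.4757, 0.3324, 0.1333]
orientation: [[1.0, -0.005, 0.008], [-0.005, -1.0, 0.005], [0.008, -0.005, -1.0]]
force: [0.7, 0.1, -0.1]
finger_gap: 0.05
```

Run:
```python
from h import *
snap('wrist','q7');W=cloud(load('q7'))
print(meas(W,.0525,0,(472,329,70)),sfit(W,.0525,92,(472,329,70),-.4),sfit(W,.0123,116,(472,329,87),-.4))
```

```text
(array([472.3, 328.7,  92.9,  92.2,  89.7]), np.float64(52.7), 8659) (array([472.2, 329. ]), np.float64(-0.4), {(0, 1): (np.float64(45.6), 25), (0, -1): (np.float64(45.6), 25), (1, 1): (np.float64(45.9), 25), (1, -1): (np.float64(45.9), 25)}) (array([471.8, 328.4]), np.float64(-0.5), {(0, 1): (np.float64(57.1), 33), (0, -1): (np.float64(57.1), 33), (1, 1): (np.float64(58.0), 33)})
```

Call:
{"method": "drive_tool", "body": {
  "targets": [
    [3.8, -14.6, 0, 0, 0, 1.2],
    [7, -27, 0, 0, 0, 1.2],
    [10.7, -41.7, 0, 0, 0, 1.2],
    [10.7, -41.7, 0, 0, 0, 1.3],
    [10.7, -41.7, 0, 0, 0, 0]
  ]
}}

```text
t: 31.65
tool_pos: [0.5151, 0.1621, 0.1268]
orientation: [[0.997, 0.081, -0.002], [0.081, -0.997, -0.001], [-0.002, 0.001, -1.0]]
force: [1.0, 0.6, -0.6]
finger_gap: 0.05
```

Call:
{"method": "drive_tool", "body": {
  "targets": [
    [10.7, -41.7, 0, 0, 0, 0],
    [10.7, -41.7, 0, 0, 0, 0],
    [10.7, -41.7, 0, 0, 0, 0],
    [10.7, -41.7, 0, 0, 0, 0],
    [10.7, -41.7, 0, 0, 0, 0]
  ]
}}

```text
t: 32.15
tool_pos: [0.5687, -0.0465, 0.1268]
orientation: [[0.997, 0.08, -0.002], [0.08, -0.997, 0.0], [-0.002, -0.0, -1.0]]
force: [0.6, 0.4, -0.3]
finger_gap: 0.05
```

Call:
{"method": "drive_tool", "body": {
  "targets": [
    [10.7, -41.7, 0, 0, 0, 0],
    [10.7, -41.7, 0, 0, 0, 0],
    [10.7, -41.7, 0, 0, 0, 0],
    [10.7, -41.7, 0, 0, 0, 0],
    [10.7, -41.7, 0, 0, 0, 0]
  ]
}}

```text
t: 32.65
tool_pos: [0.6222, -0.2547, 0.1265]
orientation: [[0.997, 0.08, -0.002], [0.08, -0.997, 0.001], [-0.002, -0.001, -1.0]]
force: [0.6, 0.7, -0.5]
finger_gap: 0.0502
```

Call:
{"method": "drive_tool", "body": {
  "targets": [
    [7, -27, 0, 0, 0, 0],
    [3.8, -14.6, 0, 0, 0, 0],
    [0, 0, 0, 0, 0, 0],
    [0, 0, 0, 0, 0, 0],
    [0, 0, 0, 0, 0, 0]
  ]
}}

```text
t: 33.15
tool_pos: [0.6332, -0.2934, 0.1274]
orientation: [[0.997, 0.081, -0.001], [0.081, -0.997, 0.001], [-0.001, -0.001, -1.0]]
force: [-0.2, 0.5, 0.0]
finger_gap: 0.0503
```

Run:
```python
from h import *
s=state();T=s['tool_pos'];print(T,s['finger_gap'],s['force'],s['orientation'][:,0])
snap('wrist','q8');W=cloud(load('q8'))
print(meas(W,.0405,0,(632.6,-296,55)),meas(W,.068,0,(632.6,-296,30)),sfit(W,.0405,68,(632.6,-296,55),4.6))
```

```text
[ 0.63323403 -0.29342453  0.12741498] 0.05027771682034253 [-0.24112912  0.47543051  0.04629729] [ 0.99667471  0.08147423 -0.0012114 ]
(array([ 632.5, -296.8,   68. ,   68.3,    4.6]), np.float64(40.7), 4067) (array([ 632.2, -296.6,   25.6,   26.2,    5.1]), np.float64(68.1), 949) (array([ 632.5, -296.5]), np.float64(4.62), {(0, 1): (np.float64(33.6), 17), (0, -1): (np.float64(33.6), 17), (1, 1): (np.float64(33.8), 17), (1, -1): (np.float64(33.8), 17)})
```

The large square die is well centred on its board (yaws −0.4° and −0.5°). The small one is at (632.4, −296.7) with yaw 4.6°, and the jaws match.

Call:
{"method": "drive_tool", "body": {
  "targets": [
    [0, -2, -30, 0, 0, 0],
    [0, 0, -35, 0, 0, 0],
    [0, 0, -24, 0, 0, 0],
    [0, 0, -12, 0, 0, 0],
    [0, 0, -5, 0, 0, 0]
  ]
}}

```text
t: 33.7
tool_pos: [0.6329, -0.2955, 0.0207]
orientation: [[0.997, 0.081, -0.002], [0.081, -0.997, 0.001], [-0.002, -0.001, -1.0]]
force: [-0.5, -0.0, -0.4]
finger_gap: 0.0503
```

Call:
{"method": "drive_tool", "body": {
  "targets": [
    [0, 0, 0, 0, 0, 0],
    [0, 0, 0, 0, 0, 0]
  ]
}}

```text
t: 33.9
tool_pos: [0.6349, -0.2972, 0.0237]
orientation: [[0.997, 0.081, 0.003], [0.081, -0.997, -0.001], [0.003, 0.001, -1.0]]
force: [1.0, -0.2, 0.2]
finger_gap: 0.0502
```

Call:
{"method": "drive_tool", "body": {
  "targets": [
    [0, 0, 0, 0, 0, 0],
    [0, 0, 0, 0, 0, 0],
    [0, 0, 0, 0, 0, 0],
    [0, 0, 0, 0, 0, 0],
    [0, 0, 0, 0, 0, 0]
  ],
  "jaw": 15
}}

```text
t: 34.4
tool_pos: [0.6346, -0.2974, 0.0239]
orientation: [[0.997, 0.08, 0.003], [0.08, -0.997, -0.001], [0.003, 0.001, -1.0]]
force: [-0.2, 1.4, 6.2]
finger_gap: 0.0242
```

Call:
{"method": "drive_tool", "body": {
  "targets": [
    [0, 0, 0, 0, 0, 0],
    [0, 0, 10, 0, 0, 0],
    [0, 0, 10, 0, 0, 0],
    [0, 0, 10, 0, 0, 0],
    [0, 0, 0, 0, 0, 0]
  ]
}}

```text
t: 34.9
tool_pos: [0.6349, -0.2975, 0.0541]
orientation: [[0.997, 0.08, 0.003], [0.08, -0.997, -0.001], [0.003, 0.002, -1.0]]
force: [0.1, -0.1, -3.2]
finger_gap: 0.0243
```

Run:
```python
from h import *
s=state();T=s['tool_pos'];print(T,s['finger_gap'],s['force'],s['orientation'][:,0])
snap('wrist','q9');W=cloud(load('q9'))
print(sfit(W,T[2]+.019,68,(632.6,-296,55),4.6),meas(W,T[2]+.019,0,(632.6,-296,55)))
```

```text
[ 0.6349254  -0.29752399  0.05407301] 0.024272007600426408 [ 0.07992641 -0.09574783 -3.15700865] [0.99677745 0.08015853 0.00305314]
(array([ 634. , -296.9]), np.float64(4.34), {(0, 1): (np.float64(33.8), 14), (0, -1): (np.float64(33.8), 14), (1, 1): (np.float64(34.1), 17), (1, -1): (np.float64(34.1), 10)}) (array([ 633.3, -287.3,   68.5,   49.7,    4.6]), np.float64(71.0), 6301)
```

Call:
{"method": "drive_tool", "body": {
  "targets": [
    [0, 0, 30, 0, 0, 0],
    [0, 0, 40, 0, 0, 0],
    [0, 0, 20, 0, 0, 0],
    [-3.8, 14.6, 0, 0, 0, -1.2],
    [-7, 27, 0, 0, 0, -1.2]
  ]
}}

```text
t: 35.45
tool_pos: [0.6234, -0.257, 0.1424]
orientation: [[0.999, 0.035, 0.002], [0.035, -0.999, -0.002], [0.002, 0.002, -1.0]]
force: [-0.5, 0.0, -4.5]
finger_gap: 0.0241
```

Call:
{"method": "drive_tool", "body": {
  "targets": [
    [-10.8, 41.7, 0, 0, 0, -1.2],
    [-10.8, 41.7, 0, 0, 0, -1.3],
    [-10.8, 41.7, 0, 0, 0, 0],
    [-10.8, 41.7, 0, 0, 0, 0],
    [-10.8, 41.7, 0, 0, 0, 0]
  ]
}}

```text
t: 35.95
tool_pos: [0.5678, -0.0452, 0.1415]
orientation: [[1.0, -0.005, -0.001], [-0.005, -1.0, 0.0], [-0.001, -0.0, -1.0]]
force: [1.8, 0.6, -3.9]
finger_gap: 0.0241
```

Call:
{"method": "drive_tool", "body": {
  "targets": [
    [-10.8, 41.7, 0, 0, 0, 0],
    [-10.8, 41.7, 0, 0, 0, 0],
    [-10.8, 41.7, 0, 0, 0, 0],
    [-10.8, 41.7, 0, 0, 0, 0],
    [-10.8, 41.7, 0, 0, 0, 0]
  ]
}}

```text
t: 36.45
tool_pos: [0.5139, 0.1632, 0.1417]
orientation: [[1.0, -0.005, -0.0], [-0.005, -1.0, -0.0], [-0.0, 0.0, -1.0]]
force: [0.4, 0.5, -3.7]
finger_gap: 0.0242
```

Call:
{"method": "drive_tool", "body": {
  "targets": [
    [-10.8, 41.7, 0, 0, 0, 0],
    [-10.8, 41.7, 0, 0, 0, 0],
    [-10.8, 41.7, 0, 0, 0, 0],
    [-7, 27, 0, 0, 0, 0],
    [-3.8, 14.6, 0, 0, 0, 0]
  ]
}}

```text
t: 36.95
tool_pos: [0.4704, 0.3308, 0.1415]
orientation: [[1.0, -0.002, -0.001], [-0.002, -1.0, 0.0], [-0.001, -0.0, -1.0]]
force: [-0.9, -0.1, -4.9]
finger_gap: 0.0242
```

Call:
{"method": "drive_tool", "body": {
  "targets": [
    [0, 0, 0, 0, 0, 0],
    [0, 0, 0, 0, 0, 0],
    [0, 0, 0, 0, 0, 0]
  ]
}}

```text
t: 37.25
tool_pos: [0.472, 0.327, 0.1417]
orientation: [[1.0, -0.007, -0.0], [-0.007, -1.0, -0.001], [-0.0, 0.001, -1.0]]
force: [0.1, 0.4, -5.1]
finger_gap: 0.024
```

```bash
python3 sq.py q10 17 68 52.6 92
```

```text
[0.47196033 0.32696513 0.14174984] 0.024004777648649646 [ 0.11937966  0.39897728 -5.06432114] [ 9.99975536e-01 -6.98815505e-03 -3.05776564e-04]
die (array([471.1, 327.7]), np.float64(-0.41), {(0, 1): (np.float64(33.8), 14), (0, -1): (np.float64(33.8), 14), (1, 1): (np.float64(34.0), 17), (1, -1): (np.float64(34.0), 10)})
plate z 0.15855538981539077
base (array([472.3, 328.8]), np.float64(0.91), {(0, 1): (np.float64(45.3), 8), (0, -1): (np.float64(45.6), 8), (1, 1): (np.float64(46.0), 25)}) (array([472.4, 360.3,  29.1,  92.3,  89.3]), np.float64(52.8), 3274)
board (array([471.9, 328.3]), np.float64(-0.56), {(0, 1): (np.float64(57.2), 16), (0, -1): (np.float64(57.1), 16), (1, 1): (np.float64(58.0), 33)})
```

Call:
{"method": "drive_tool", "body": {
  "targets": [
    [1.2, 1.2, -10, 0, 0, 0],
    [0, 0, -20, 0, 0, 0],
    [0, 0, -17, 0, 0, 0],
    [0, 0, -9, 0, 0, 0],
    [0, 0, -3, 0, 0, 0]
  ]
}}

```text
t: 37.8
tool_pos: [0.4722, 0.3285, 0.0812]
orientation: [[1.0, -0.006, -0.002], [-0.006, -1.0, -0.002], [-0.002, 0.002, -1.0]]
force: [-0.5, 0.5, -5.2]
finger_gap: 0.0242
```

Call:
{"method": "drive_tool", "body": {
  "targets": [
    [0, 0, 0, 0, 0, 0],
    [0, 0, 0, 0, 0, 0],
    [0, 0, 0, 0, 0, 0],
    [0, 0, 0, 0, 0, 0]
  ]
}}

```text
t: 38.2
tool_pos: [0.4733, 0.33, 0.0837]
orientation: [[1.0, -0.005, 0.001], [-0.005, -1.0, 0.001], [0.001, -0.001, -1.0]]
force: [0.2, -0.6, -3.9]
finger_gap: 0.024
```

```bash
python3 sq.py q11 17 68 52.6 92
```

```text
[0.47333494 0.32999031 0.08372479] 0.024034805117853535 [ 0.24021006 -0.61700785 -3.89558051] [ 0.99998556 -0.00521014  0.00131828]
die (array([472.4, 330.6]), np.float64(-0.46), {(0, 1): (np.float64(33.8), 14), (0, -1): (np.float64(33.8), 14), (1, 1): (np.float64(34.2), 17), (1, -1): (np.float64(34.2), 10)})
plate z 0.1005683101922201
base (array([472.2, 328.9]), np.float64(-0.39), {(0, 1): (np.float64(45.7), 25), (0, -1): (np.float64(45.7), 25), (1, 1): (np.float64(46.0), 25)}) (array([472.2, 328.8,  92.7,  92.3,  89.6]), np.float64(52.6), 2824)
board (array([471.9, 328.6]), np.float64(-0.51), {(0, 1): (np.float64(57.2), 33), (0, -1): (np.float64(57.2), 33), (1, 1): (np.float64(58.0), 33)})
```

Call:
{"method": "drive_tool", "body": {
  "targets": [
    [-0.3, -1.7, -2, 0, 0, 0],
    [0, 0, -3, 0, 0, 0],
    [0, 0, -1.8, 0, 0, 0],
    [0, 0, 0, 0, 0, 0],
    [0, 0, 0, 0, 0, 0]
  ]
}}

```text
t: 38.75
tool_pos: [0.4725, 0.3279, 0.0759]
orientation: [[1.0, -0.005, -0.0], [-0.005, -1.0, -0.0], [-0.0, 0.0, -1.0]]
force: [-0.4, 0.1, -5.3]
finger_gap: 0.0239
```

```bash
python3 sq.py q12 17 68 52.6 92
```

```text
[0.47249159 0.32790356 0.07592058] 0.02389190160939064 [-0.41732166  0.06291149 -5.32426575] [ 9.99986516e-01 -5.19065657e-03 -1.57475119e-04]
die (array([471.7, 328.5]), np.float64(-0.44), {(0, 1): (np.float64(33.8), 14), (0, -1): (np.float64(33.8), 14), (1, 1): (np.float64(34.2), 17), (1, -1): (np.float64(34.1), 10)})
plate z 0.09274218290665953
base (array([472.3, 329. ]), np.float64(-0.37), {(0, 1): (np.float64(45.7), 25), (0, -1): (np.float64(45.7), 25), (1, 1): (np.float64(46.0), 25)}) (array([472.2, 328.9,  92.4,  92.4,  89.7]), np.float64(52.6), 3743)
board (array([471.8, 328.6]), np.float64(-0.49), {(0, 1): (np.float64(57.3), 33), (0, -1): (np.float64(57.3), 33), (1, 1): (np.float64(58.0), 33)})
```

Offset is 0.5 mm. I'll trim it, touch down, release, retreat and check everything.

Call:
{"method": "drive_tool", "body": {
  "targets": [
    [0.5, 0.5, 0, 0, 0, 0],
    [0, 0, -0.7, 0, 0, 0],
    [0, 0, 0, 0, 0, 0],
    [0, 0, 0, 0, 0, 0]
  ]
}}

```text
t: 39.2
tool_pos: [0.4731, 0.3287, 0.0759]
orientation: [[1.0, -0.005, 0.0], [-0.005, -1.0, 0.001], [0.0, -0.001, -1.0]]
force: [-0.5, -0.9, 0.3]
finger_gap: 0.0241
```

Call:
{"method": "drive_tool", "body": {
  "targets": [
    [0, 0, 0, 0, 0, 0],
    [0, 0, 0, 0, 0, 0],
    [0, 0, 0, 0, 0, 0],
    [0, 0, 0, 0, 0, 0]
  ],
  "jaw": 50
}}

```text
t: 39.6
tool_pos: [0.4733, 0.3286, 0.0757]
orientation: [[1.0, -0.005, 0.001], [-0.005, -1.0, 0.0], [0.001, -0.0, -1.0]]
force: [-0.1, -0.6, 0.1]
finger_gap: 0.0495
```

Call:
{"method": "drive_tool", "body": {
  "targets": [
    [0, 0, 10, 0, 0, 0],
    [0, 0, 30, 0, 0, 0],
    [0, 0, 35, 0, 0, 0],
    [0, 0, 25, 0, 0, 0],
    [0, 0, 0, 0, 0, 0]
  ]
}}

```text
t: 40.1
tool_pos: [0.4756, 0.3302, 0.181]
orientation: [[1.0, -0.005, 0.008], [-0.005, -1.0, 0.006], [0.008, -0.006, -1.0]]
force: [-0.0, 0.2, 0.5]
finger_gap: 0.0498
```

Call:
{"method": "drive_tool", "body": {
  "targets": [
    [0, -10, 0, 0, 0, 0],
    [0, -25, 0, 0, 0, 0],
    [0, -25, 0, 0, 0, 0],
    [0, -10, 0, 0, 0, 0],
    [0, 0, 0, 0, 0, 0]
  ]
}}

```text
t: 40.6
tool_pos: [0.4724, 0.2567, 0.1746]
orientation: [[1.0, -0.008, -0.002], [-0.008, -1.0, -0.001], [-0.002, 0.001, -1.0]]
force: [0.0, 0.8, 0.3]
finger_gap: 0.0499
```

Run:
```python
from h import *
snap('wrist','f1');W=cloud(load('f1'));print(state()['tool_pos'])
print('SS',sfit(W,.0926,68,(472,329,55),-.4),meas(W,.0926,0,(472,329,55)))
print('SL',sfit(W,.0526,92,(472,329,70),-.4)); print('SB',sfit(W,.0123,116,(472,329,87),-.4))
c=snap('scene','f2');W=cloud(load('f2'))
print('RS',meas(W,.1325,1,(460,-164,45)),'RM',meas(W,.0925,1,(460,-164,55)),'RL',meas(W,.0525,1,(460,-164,60)),'RB',meas(W,.012,1,(460,-164,75)))
d=snap('top','f3');cv2.imwrite('pics/f.png',np.hstack([cv2.resize(c['frame'],(400,300)),cv2.resize(d['frame'],(400,300))])[:,:,::-1])
```

```text
[0.47277332 0.25781212 0.17481694]
SS (array([472.5, 329.3]), np.float64(-0.49), {(0, 1): (np.float64(33.7), 17), (0, -1): (np.float64(33.7), 17), (1, 1): (np.float64(33.5), 17), (1, -1): (np.float64(33.5), 17)}) (array([472.6, 329.2,  67.4,  68.3,  89.4]), np.float64(92.8), 5646)
SL (array([472.5, 328.7]), np.float64(-0.51), {(0, 1): (np.float64(45.6), 25), (0, -1): (np.float64(45.6), 25), (1, 1): (np.float64(45.6), 25), (1, -1): (np.float64(45.6), 25)})
SB (array([472. , 329.1]), np.float64(-0.56), {(0, 1): (np.float64(57.2), 33), (0, -1): (np.float64(57.2), 33), (1, 1): (np.float64(56.9), 33), (1, -1): (np.float64(56.9), 33)})
RS (array([ 460.4, -162.8,   32.1]), np.float64(132.4), 385) RM (array([ 461.3, -163.2,   40.1]), np.float64(92.2), 292) RL (array([ 461.3, -162.9,   50. ]), np.float64(52.4), 373) RB (array([ 461.9, -164.5,   61.3]), np.float64(12.1), 415)
```

View pics/f.png

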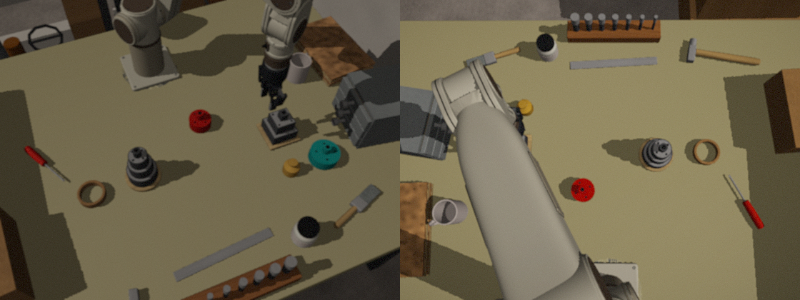

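Both stacks are in order, and the tape, weight and look-alikes are where they were. Handing in.

```bash
python3 -c "
from h import *
print(workorder.job_done(),state()['t'])"
```

```text
the job is handed in; nothing more can be done
the job is handed in; nothing more can be done
```

All five dies are put away, and I handed the job in at about 41 s of the 136 s allowed. The round board holds large, medium, then small; the square board holds the larger square with the smaller on top.

**Last checks:**
- **Square stack:** all parts are centred within about 0.6 mm, with yaws of −0.49°, −0.51° and −0.56° (small die, large die, board).
- **Round stack:** before each release, the wrist camera put each die within about 0.6 mm of what lay beneath. The final scene view, which is coarser and partly blocked, agreed to about 1.7 mm.
- **Seating:** all four plate heights I measured at the end, plus the large square die's, are right to within 1 mm, so every die sits flat.
- **Bystanders:** the last pictures show the tape, weight and both look-alikes unmoved. I judged that by eye and did not measure it.

**What disagreed:**
- **Fingertips:** they stood about 40 mm farther back from the reported TCP than the description says. The first grasp closed on air above the boss and moved nothing; I then worked from the heights the cameras showed.
- **Finger opening:** it read 23–24 mm on the 26 mm bosses, but every lift held.

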